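Tighten a jigsaw's hold-down nut with an adjustable wrench

ROBOT

A 7-joint arm with a two-finger parallel gripper is mounted at the origin on the work surface. World frame = base frame: x ahead of the robot, y to its left, z up, the work surface at z = 0. Lengths are in m, angles in rad, forces in N, time in s.
With the tool pointing down it reaches from about 0.4 to 0.85 m from the base axis. Payload 10.4 kg.
Tool frame: the origin (TCP) lies at the very end of the fingers, on their centre line; the grasp point (between the pads) lies 19 mm behind it; z points along the fingers, y is the direction in which the jaws open and shut (so a half turn about z gives the same grasp; the last joint's range is limited). The gripper opens to 87 mm and grips with 3 to 60 N. Pads are 19 mm wide; open, the fingers measure 117 mm over their backs; the gripper's body (75 mm by 190 mm) begins 51 mm behind the grasp point.
Start: joints at [1.131, 0.332, -0.065, 1.46, 0.022, 1.35, -0.088], TCP at [0.253, -0.572, 0.184] pointing down, gripper open.
Joint ranges: [-2.6, 2.6], [-0.5, 2.12], [-1.47, 1.34], [0.16, 2.42], [-1.27, 4.41], [0.06, 2.06], [-2.6, 2.6]. Speed limits (rad/s): [2.22, 2.22, 2.79, 2.79, 3.14, 3.14, 3.14].

INTERFACE

Orientations are given as a unit quaternion [x, y, z, w].
In Python, from bench import read_state, imaging, r gives the robot as it stands. The module is installed in compiled form; this text tells all that it offers.
- The arm moves only by the tool move_arm, never from a script. Its argument "series" is a list of rows, each a list of 4 numbers: the shift along the tool's x, y, z in m, then the turn about the tool's z in rad. In form: [[x, y, z, roll], ...]. A call has 1 to 20 rows; each row is the pose to reach, as a shift and turn from the pose commanded when the call began, along the tool's axes at that moment; what a row does not reach only later rows make up. A row lasts 1/10 s, in which the tool goes at most 50 mm and 8.59 degrees, less where a joint would pass 70% of its speed; a pose out of reach is approached as far as the arm can. A call with a gripper value outside its range is refused whole. "claw" is the gripper's target within -1 to 1 (fully open at 1, half-way at 0, shut at -1), set as the call begins (left out, the last holds). The fingers move at their own pace and stop on an object; "newtons" is the grip in N (left out, the last holds). Time passes only in rows, so rows that repeat a pose let the fingers close. It gives the time, the measured TCP pose, the force and the opening at its end, in the units of the state.
- read_state(): the state, without advancing time (a new reading comes with each control period).
- imaging.camera(name): name is "scene" or "top" or "wrist"; returns (picture, depth): 420x560x3 uint8, red, green, blue; 420x560 float32, m along the optical axis (not along the pixel's ray), 0 where there is no reading.
- imaging.get_calibration(name): a dict with "camera_matrix" (3x3 intrinsics, pixels), "R" (3x3) and "t" (3): a world point X has camera coordinates R X + t. Camera axes: x right, y down, z forward; pixel columns grow to the right and rows downward; lengths in m; the calibration is good to about 2 mm. A picture is of the moment at which its call begins: read the wrist's pose just before it. get_calibration takes no time and is no camera call; for the wrist camera it gives the pose at the moment of the call.
- r.close_job(): hands the job in, once; it reports no verdict.
The state is a dict: "time": time; "joint_positions": joint angles; "joint_vel": joint speeds; "joint_torque": joint torques, N m; "ee_pos": TCP position; "eef_rot": TCP orientation; "ft_force": force on the tool from outside, world axes, zero at the start; "torque": the same for the moment, N m; "width": finger opening in m.
Only numpy, scipy, OpenCV 4.12 (cv2) and the standard library are available. Lean on these libraries where they do the work, as an engineer would, in place of code of your own. Each camera call takes 0.05 s, during which the arm holds its last target.

TASK

The yellow hold-down nut of the little jigsaw's base board has worked loose, and the adjustable wrench lies round it with its jaws set too wide. Roll the wrench's knurled worm until the jaws just fit the nut with no noticeable play, then bring the handle round clockwise (seen from above) until the nut comes up fully tight, by feel and without forcing anything, and leave the wrench lying flat on the nut. Turn the nut only with the wrench, and leave everything else where it is.

Things in the scene. Friction and masses are not known exactly. Their poses are not given: they have to be found in the camera images.
- board: The little jigsaw's plywood base board, 300 (x) x 460 (y) x 18 mm thick, fixed to the bench; origin under its centre. The jigsaw (black and red, up to 165 mm above the bench) stands on it beyond y = 130 mm. A second stud with a tight, plain steel nut, at (118, 85) mm, is not part of the job.
- nut: The loose hold-down nut: yellow-plated hexagon nut, 24 mm across flats, 14.8 mm high, on a 16 mm upright stud at board x 30, y 30 mm. Origin at the centre of its underside, which lies on the board's top (18 mm above the bench). The stud ends 2 mm above the nut.
- nut_turn (a joint): How far the nut has been turned, rad, growing clockwise seen from above. It starts between 0 and 0.2, needs about 0.35 N m to run, and comes up solid (fully tight) at 0.65.
- wrench: Adjustable wrench, steel, 235 mm long, 0.5 kg, lying loose and flat on the board, mouth round the nut. Origin: its underside, at the nut's centre when the nut touches the fixed jaw. x points out of the mouth; fixed jaw's face at y = +12 mm, sliding jaw on the -y side. Head 16 mm thick. Handle: bar 22 mm wide, 12 mm thick, underside on the board, centre line from (-66, -10) to (-197, -45) mm.
- jaw_close (a joint): How far the sliding jaw has been closed, m, growing as it closes: the opening between the jaws is 0.029 minus this. Starts between 0 and 0.002 (opening 29 to 27 mm); the nut's flats are 24 mm apart, so the jaws meet it at about 0.005. It moves with the worm, 2.5 mm a turn, and stays where it is left unless the handle is forced hard against the tight nut.
- worm_top (a point): Top of the wrench's knurled worm, a roller 18 mm in diameter, 19 mm long, axle along the wrench's y, its top 3 mm proud of the head, 37 mm above the bench. Axes as the wrench's. Rubbed towards the mouth (wrench +x) under a firm press of 10 to 15 N it closes the jaws 0.044 mm per mm, dragging about 5 N; it drags more (8 N), then slips, when they meet the nut. Lift for a new stroke.
- handle_spot (a point): Where a hand moves the wrench: on the handle's centre line, half-way up (6 mm above the board), 163 mm from the nut. Axes as the wrench's. Pushed here clockwise round the nut (seen from above), it turns the nut against 1 to 3 N; when the push climbs to 5 to 7 N the nut is tight: stop. Above about 9 N the jaws are forced open.
- cutout: Sawn plywood animal, 100 x 55 x 5 mm, lying loose on the board; leave alone.
- offcut: Plywood offcut 90 x 35 x 5 mm, lying loose on the board; leave alone.
- tray: Blue parts tray 120 x 80 x 30 mm; leave alone.
- screwdriver: Screwdriver with red handle, 190 mm; leave alone.
- glue: White glue bottle, 56 mm in diameter, 150 mm tall; leave alone.
- adapter: Black power adapter 90 x 45 x 30 mm; leave alone.
Mind the look-alikes: they are no part of the job. Several things have the shape of the wrench; the one meant has the colours described above.

How it is judged:
By the outcome, as a careful person would: the job done as asked, in the order asked, and still so for the second after the job is handed in, with the robot touching nothing.
It also fails if it takes over 72 s, if anything falls off the work surface, if the arm or the gripper's body presses on something with over 40 N, if the wrist force passes 120 N, or if a joint passes its speed limit or range.

## Working session

There is one attempt and no reset: what is moved stays moved. The work goes in short steps, Python scripts to look and compute and a tool call to move; the robot and the scene stay as the last step left them, time stands still between calls to the robot, and variables do not carry over. Pictures are saved under pics/ and viewed, and the job is handed in when it is done.

Besides the shell and the picture viewer there is one more tool, called as a command line: name --pt "numbers of a row" for each row, then --argument value for the rest. move_arm: Moves the arm, as the interface text tells. Its arguments: {"type":"object","properties":{"series":{"type":"array","items":{"type":"array","items":{"type":"number"}}},"claw":{"type":"number"},"newtons":{"type":"number"}},"required":["series"]}

```bash
mkdir -p pics; python3 - <<'E'
from bench import read_state, imaging, r
import cv2,numpy as np
s=read_state();print({k:np.round(v,4).tolist() for k,v in s.items()})
for n in ["scene","top","wrist"]:
    p,d=imaging.camera(n);cv2.imwrite(f"pics/{n}0.png",p[:,:,::-1]);np.save(f"pics/{n}0.npy",d)
    c=imaging.get_calibration(n);print(n,{k:np.round(v,4).tolist() for k,v in c.items()})
E
```

```text
{'time': 0.0, 'joint_positions': [1.1314, 0.3329, -0.0647, 1.4609, 0.0216, 1.3499, -0.0885], 'joint_vel': [-0.0009, 0.0018, 0.0004, -0.001, 0.0006, -0.0001, -0.001], 'joint_torque': [-0.0003, -62.326, 0.0244, -38.9908, -0.0613, 0.0398, 0.0001], 'ee_pos': [0.2528, -0.5711, 0.1828], 'eef_rot': [0.9784, 0.2069, -0.0002, -0.0007], 'ft_force': [0.6806, 0.1001, -0.5017], 'torque': [0.0359, -0.0296, 0.0503], 'width': 0.087}
scene {'camera_matrix': [[381.9605, 0.0, 274.4889], [0.0, 381.9605, 206.7921], [0.0, 0.0, 1.0]], 'R': [[0.4544, 0.8906, -0.0178], [0.6617, -0.3509, -0.6626], [-0.5964, 0.2893, -0.7487]], 't': [-0.1685, -0.2159, 1.1849]}
top {'camera_matrix': [[475.4785, 0.0, 277.7935], [0.0, 475.4785, 208.6175], [0.0, 0.0, 1.0]], 'R': [[-0.005, -1.0, -0.0057], [-0.9914, 0.0057, -0.131], [0.1311, 0.005, -0.9914]], 't': [-0.0001, 0.4159, 1.2245]}
wrist {'camera_matrix': [[343.8777, 0.0, 278.2316], [0.0, 343.8777, 208.5581], [0.0, 0.0, 1.0]], 'R': [[0.4051, -0.9143, -0.0006], [-0.8752, -0.388, 0.289], [-0.2644, -0.1166, -0.9573]], 't': [-0.6254, -0.0349, 0.3912]}
```

View pics/scene0.png

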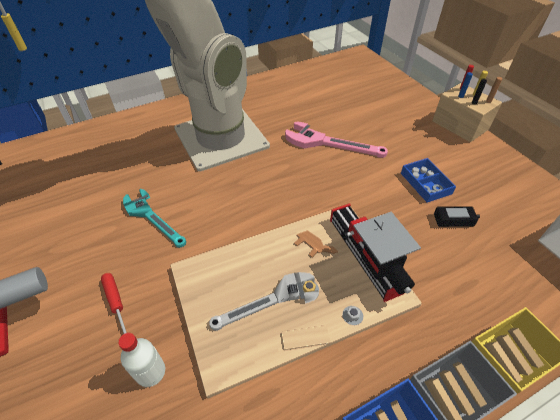

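View pics/top0.png

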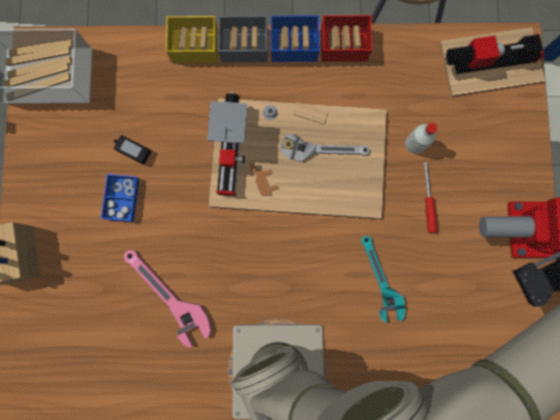

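View pics/wrist0.png

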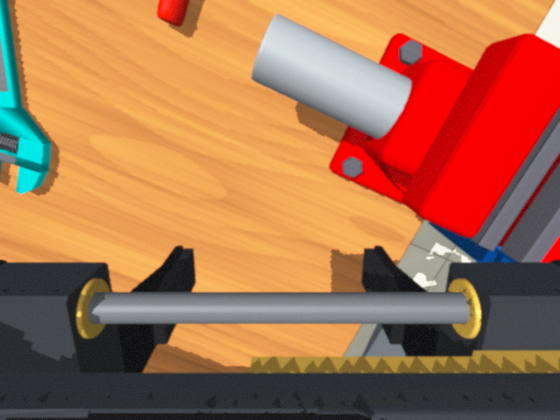

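The steel wrench on the board has its mouth round the yellow nut, at top ≈(288,143), with the handle end at ≈(366,151). The teal and pink wrenches are decoys. I'll enlarge the crop next.

```bash
cat > h.py <<'E'
import numpy as np,cv2
from bench import read_state, imaging, r
def back(cal,u,v,z):
    K,R,t=[np.array(cal[k]) for k in("camera_matrix","R","t")]
    ray=R.T@np.linalg.inv(K)@np.array([u,v,1.]); c=-R.T@t
    return c+ray*(z-c[2])/ray[2]
def proj(cal,X):
    K,R,t=[np.array(cal[k]) for k in("camera_matrix","R","t")]
    p=K@(R@np.array(X)+t); return p[:2]/p[2]
E
python3 - <<'E'
from h import *
a=cv2.imread("pics/top0.png")
cv2.imwrite("pics/topc.png",cv2.resize(a[90:225,200:395],None,fx=4,fy=4,interpolation=cv2.INTER_CUBIC))
a=cv2.imread("pics/scene0.png")
cv2.imwrite("pics/scenec.png",cv2.resize(a[250:340,195:375],None,fx=4.4,fy=4.4,interpolation=cv2.INTER_CUBIC))
E
```

```text
(no output)
```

View pics/topc.png

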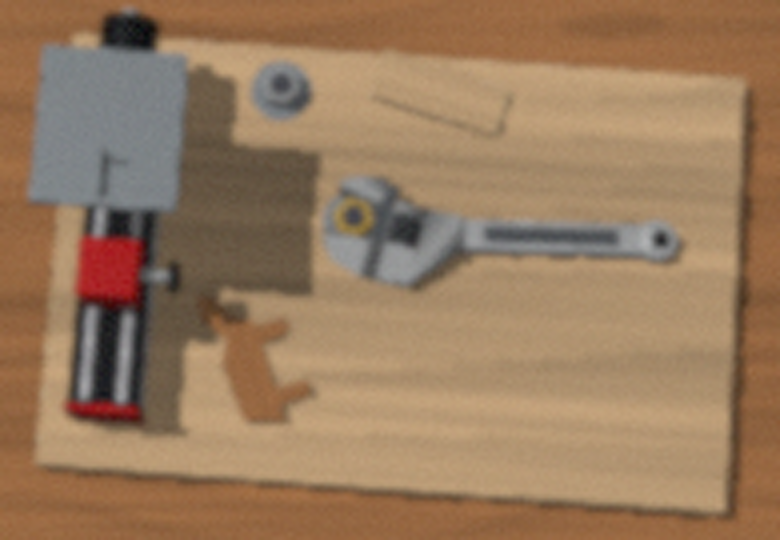

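View pics/scenec.png

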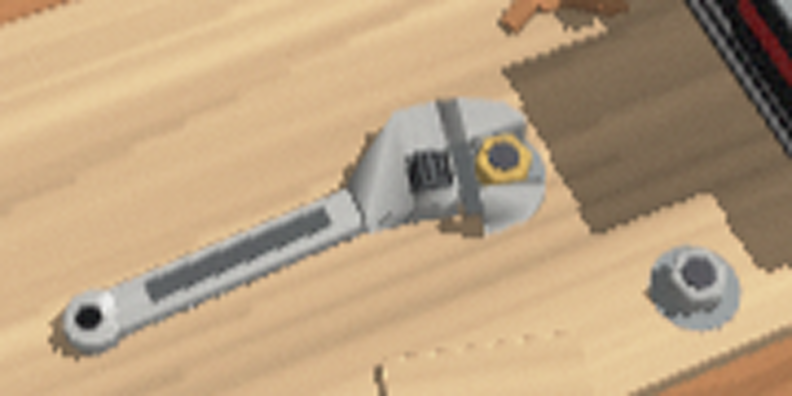

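In the top crop the stud and nut centre are at (352,216), the worm at (406,228) and the handle hole at (660,240).

```bash
python3 - <<'E'
from h import *
c=imaging.get_calibration("top")
def q(u,v,z): return back(c,200+(u+.5)/4-.5,90+(v+.5)/4-.5,z)
N=q(352,216,.034);W=q(406,228,.037);H=q(660,240,.030)
B=[q(*p,.018) for p in[(78,38),(746,80),(728,515),(38,465)]]
for n,x in zip("N W H".split(),(N,W,H)): print(n,x.round(4))
print(np.round(B,4))
s=imaging.get_calibration("scene")
def q2(u,v,z): return back(s,195+(u+.5)/4.4-.5,250+(v+.5)/4.4-.5,z)
N2,W2,H2=q2(502,157,.034),q2(431,171,.037),q2(88,317,.030)
print(N2.round(4),W2.round(4),H2.round(4))
# wrench heading: handle end dir in wrench frame (-197,-45)+...
for n,h,w in((N,H,W),(N2,H2,W2)):
    d=(h-n)[:2]; a=np.arctan2(d[1],d[0])-np.arctan2(-45,-197)
    Rm=np.array([[np.cos(a),-np.sin(a)],[np.sin(a),np.cos(a)]])
    print("yaw",np.degrees(a)%360,np.linalg.norm(d),"worm in wrench",Rm.T@(w-n)[:2])
# board axes
print(np.degrees(np.arctan2(*( (B[0]-B[3])[:2][::-1]))),np.degrees(np.arctan2(*((B[0]-B[1])[:2][::-1]))))
print(np.mean(B,axis=0))
E
```

```text
N [ 0.5896 -0.0295  0.034 ]
W [ 0.5804 -0.0652  0.037 ]
H [ 0.5729 -0.2349  0.03  ]
[[ 0.7204  0.1568  0.018 ]
 [ 0.6874 -0.2988  0.018 ]
 [ 0.3895 -0.2765  0.018 ]
 [ 0.4255  0.1801  0.018 ]]
[ 0.5913 -0.0316  0.034 ] [ 0.5837 -0.0659  0.037 ] [ 0.5735 -0.2353  0.03  ]
yaw 72.48530960519308 0.20604714242130825 worm in wrench [-0.03688203 -0.00194435]
yaw 72.13177322006725 0.2044089099685226 worm in wrench [-0.03497822 -0.00328126]
-4.514972509732511 85.85720322113595
[ 0.55570497 -0.05960457  0.018     ]
```

move_arm --pt "0.02 -0.013 0 0.06" --pt "0.055 -0.036 0 0.15" --pt "0.095 -0.062 0 0.25" --pt "0.135 -0.088 0 0.35" --pt "0.175 -0.114 0 0.45" --pt "0.215 -0.14 0 0.55" --pt "0.255 -0.166 0 0.65" --pt "0.295 -0.192 0 0.726" --pt "0.335 -0.218 0 0.726" --pt "0.375 -0.244 0 0.726" --pt "0.415 -0.27 0 0.726" --pt "0.45 -0.293 0 0.726" --pt "0.48 -0.312 0 0.726" --pt "0.497 -0.323 0 0.726" --pt "0.505 -0.329 0 0.726" --pt "0.505 -0.329 0 0.726" --pt "0.505 -0.329 0 0.726" --pt "0.505 -0.329 0 0.726"

```text
time: 1.95
ee_pos: [0.5811, -0.068, 0.1836]
eef_rot: [0.988, -0.155, -0.0, 0.0]
ft_force: [-0.1, -0.3, -0.2]
width: 0.0871
```

```bash
python3 - <<'E'
from h import *
s=read_state();print({k:np.round(v,4).tolist() for k,v in s.items()})
c=imaging.get_calibration("wrist")
p,d=imaging.camera("wrist");cv2.imwrite("pics/w1.png",p[:,:,::-1]);np.save("pics/w1.npy",d)
import pickle;pickle.dump(c,open("pics/w1.pkl","wb"))
E
```

```text
{'time': 1.95, 'joint_positions': [0.382, 0.2737, -0.4147, 1.5535, 0.113, 1.3381, -1.9274], 'joint_vel': [0.0016, -0.0019, -0.0021, -0.0003, -0.003, 0.0004, -0.0038], 'joint_torque': [-0.5832, -55.5871, -4.029, -38.7655, -0.0235, -0.091, 0.0103], 'ee_pos': [0.5811, -0.068, 0.1836], 'eef_rot': [0.9879, -0.1551, -0.0, 0.0004], 'ft_force': [-0.0924, -0.3074, -0.1906], 'torque': [0.0695, 0.0751, 0.0315], 'width': 0.0871}
```

View pics/w1.png

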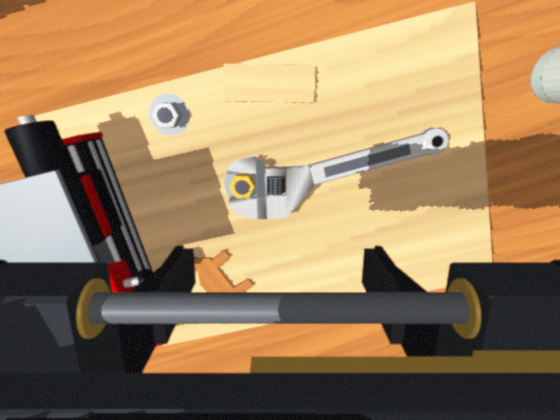

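```bash
python3 - <<'E'
from h import *
a=cv2.imread("pics/w1.png")
cv2.imwrite("pics/w1c.png",cv2.resize(a[145:235,210:330],None,fx=6,fy=6,interpolation=cv2.INTER_CUBIC))
E
```

```text
(no output)
```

View pics/w1c.png

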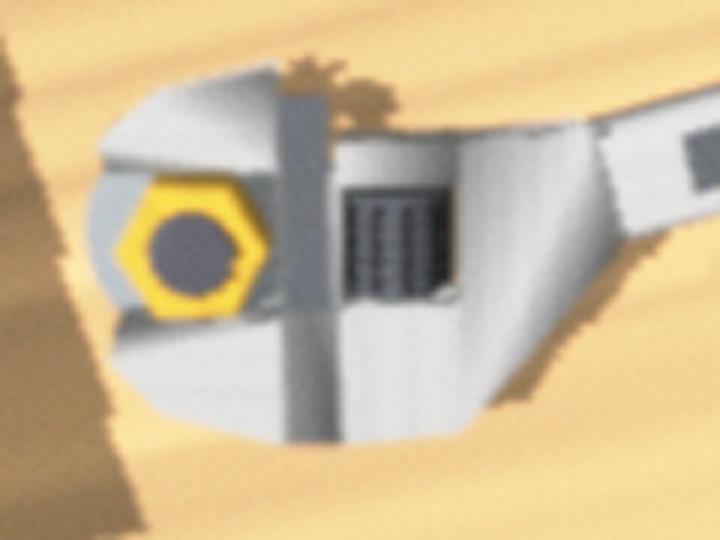

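The worm spans (345–455, 187–298) in the crop, so its centre is at (398,243). The stud is at (191,254) and the handle hole at full-image (436,141).

```bash
python3 - <<'E'
from h import *
import pickle;c=pickle.load(open("pics/w1.pkl","rb"))
def q(u,v,z): return back(c,210+(u+.5)/6-.5,145+(v+.5)/6-.5,z)
W=q(398,243,.035);N=q(191,254,.0348);H=back(c,436,141,.030)
n1,n2=q(160,176,.0328),q(228,320,.0328)
print(W,N,H)
for a,b in (((345,187),(345,298)),((345,187),(455,187))): print(np.linalg.norm(q(*a,.036)-q(*b,.036)))
d=(H-N)[:2];print(np.linalg.norm(d))
# direction: axis of slot/edges (worm left edge), wrench y
e=q(345,298,.036)-q(345,187,.036);print("y dir",np.degrees(np.arctan2(e[1],e[0]))-90)
a=np.arctan2(d[1],d[0])-np.arctan2(-45,-197);print(np.degrees(a)%360)
Rm=np.array([[np.cos(a),-np.sin(a)],[np.sin(a),np.cos(a)]]);print(Rm.T@(W-N)[:2])
E
```

```text
[ 0.58196223 -0.06640838  0.035     ] [ 0.5910838  -0.03152604  0.0348    ] [ 0.57465395 -0.23529541  0.03      ]
0.019655216595962803
0.01888250255249888
0.20443066816273517
y dir 71.63582426338616
72.5231306800829
[-0.03601151 -0.00177539]
```

move_arm --pt "0 0.002 0.02 0" --pt "0 0.004 0.05 0" --pt "0 0.007 0.08 0" --pt "0 0.007 0.105 0" --pt "0 0.007 0.125 0" --pt "0 0.007 0.135 0" --pt "0 0.007 0.139 0" --pt "0 0.007 0.139 0" --pt "0 0.007 0.139 0" --pt "0 0.007 0.139 0" --pt "0 0.007 0.139 0" --pt "0 0.007 0.139 0" --claw -1 --newtons 40

```text
time: 3.2
ee_pos: [0.5797, -0.0729, 0.045]
eef_rot: [0.988, -0.154, 0.0, 0.0]
ft_force: [-0.0, -1.3, 0.0]
width: 0.0026
```

```bash
python3 - <<'E'
from h import *
print({k:np.round(v,4).tolist() for k,v in read_state().items() if k in('ee_pos','ft_force','width','torque','time')})
for n in("wrist","scene"):
    p,d=imaging.camera(n);
    if n=="scene": p=cv2.resize(p[180:340,195:375],None,fx=3.7,fy=3.7,interpolation=cv2.INTER_CUBIC)
    cv2.imwrite(f"pics/{n}2.png",p[:,:,::-1])
E
```

```text
{'time': 3.2, 'ee_pos': [0.5797, -0.0729, 0.045], 'ft_force': [-0.0175, -1.2635, 0.046], 'torque': [0.0891, 0.0226, -0.0695], 'width': 0.0026}
```

View pics/wrist2.png

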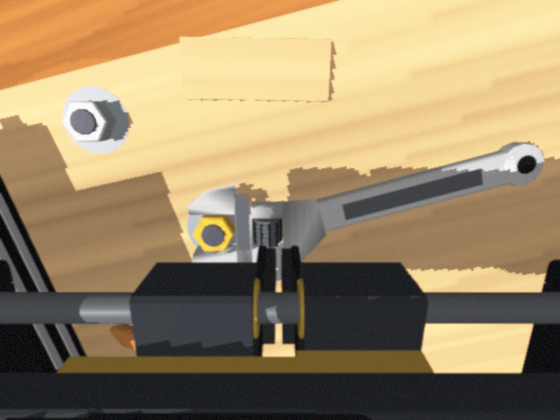

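View pics/scene2.png

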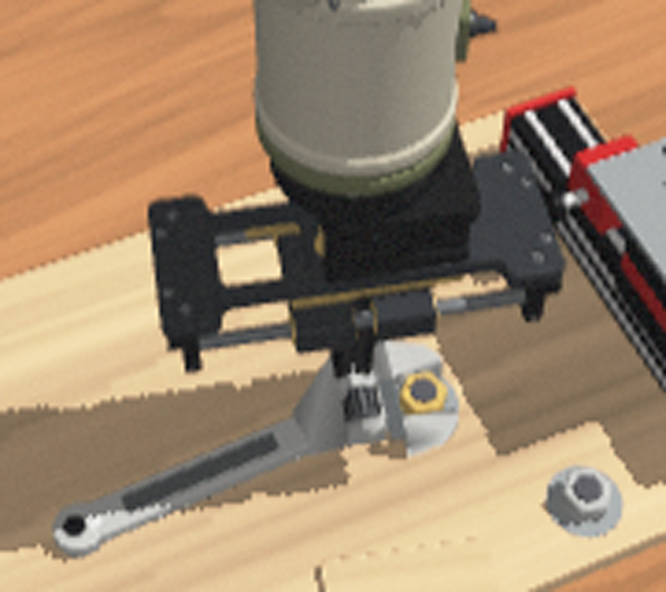

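move_arm --pt "0 0 0.003 0" --pt "0 0 0.006 0" --pt "0 0 0.0075 0" --pt "0 0 0.0085 0" --pt "0 0 0.009 0" --pt "0 0 0.009 0"

```text
time: 3.9
ee_pos: [0.5795, -0.0729, 0.0355]
eef_rot: [0.988, -0.154, -0.0, 0.0]
ft_force: [-0.2, -0.9, -1.2]
width: 0.0008
```

move_arm --pt "0 0 0.0007 0" --pt "0 0 0.0015 0" --pt "0 0 0.0015 0"

```text
time: 4.2
ee_pos: [0.5795, -0.0729, 0.034]
eef_rot: [0.988, -0.154, -0.0, 0.0]
ft_force: [0.3, 0.8, -1.0]
width: 0.0006
```

```bash
python3 - <<'E'
from h import *
print({k:np.round(v,4).tolist() for k,v in read_state().items() if k in('ee_pos','ft_force','width','torque','time')})
for n in("wrist","scene"):
    p,d=imaging.camera(n);
    if n=="scene": p=cv2.resize(p[240:310,255:345],None,fx=8,fy=8,interpolation=cv2.INTER_CUBIC)
    else: p=cv2.resize(p[170:290,190:350],None,fx=5,fy=5,interpolation=cv2.INTER_CUBIC)
    cv2.imwrite(f"pics/{n}3.png",p[:,:,::-1])
E
```

```text
{'time': 4.2, 'ee_pos': [0.5795, -0.0729, 0.034], 'ft_force': [0.2707, 0.8056, -0.9599], 'torque': [0.0782, 0.0274, -0.0435], 'width': 0.0006}
```

View pics/wrist3.png

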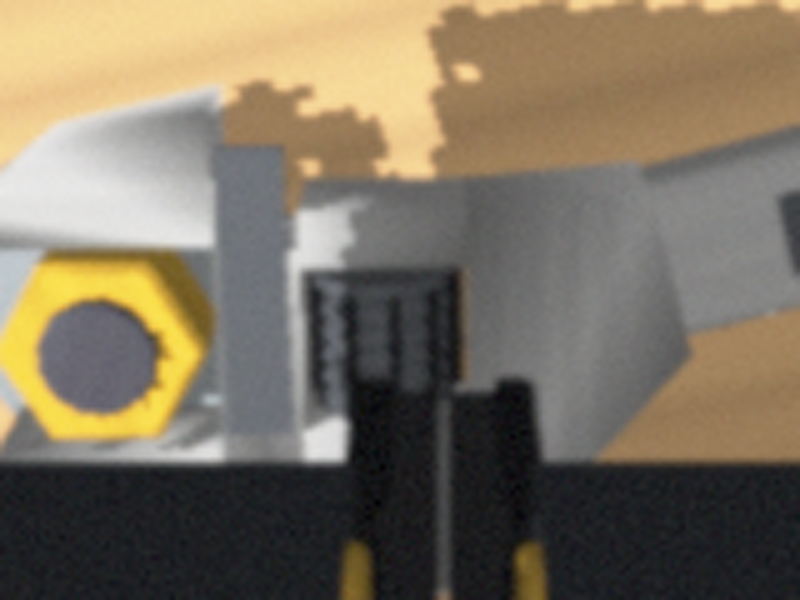

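View pics/scene3.png

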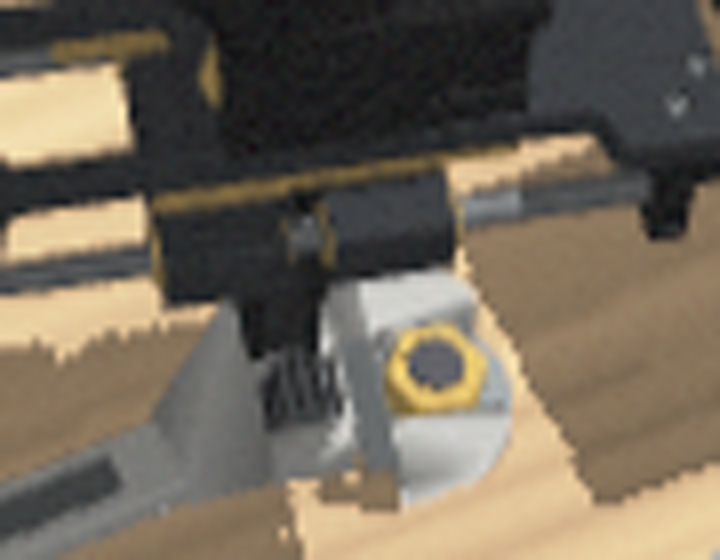

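```bash
python3 - <<'E'
from h import *
from scipy.spatial.transform import Rotation as Ro
s=read_state();c=imaging.get_calibration("wrist")
T=Ro.from_quat(s['eef_rot']).as_matrix();P=np.array(s['ee_pos']);print(T.round(3))
f=lambda X:((proj(c,X)-[190,170]+.5)*5-.5).round(0)
for x in(-.0095,0,.0095):
  for y in(-.01,.01): print(x,y,f(P+T@[x,y,0]))
print("worm",f([.582,-.0664,.037]),"nut",f([.591,-.0315,.0348]))
def q(u,v,z): return back(c,190+(u+.5)/5-.5,170+(v+.5)/5-.5,z)
print("nut",q(99,356,.0348)); print("worm top edge",q(388,270,.035),"worm in tool", T.T@(q(388,270,.035)-P))
print("edges",T.T@(q(310,268,.034)-P),T.T@(q(465,268,.034)-P))
p,d=imaging.camera("wrist")
for (u,v) in((388,320),(388,290),(370,420),(500,420),(560,250),(370,390)):
  uu,vv=int(190+u/5),int(170+v/5);D=d[vv,uu];K=np.array(c['camera_matrix']);X=np.array(c['R']).T@(np.linalg.inv(K)@[uu,vv,1]*D-np.array(c['t']));print((u,v),D,X.round(4))
E
```

```text
[[ 0.953 -0.304  0.   ]
 [-0.304 -0.953 -0.   ]
 [ 0.     0.    -1.   ]]
-0.0095 -0.01 [361. 414.]
-0.0095 0.01 [518. 414.]
0 -0.01 [360. 344.]
0 0.01 [519. 344.]
0.0095 -0.01 [359. 273.]
0.0095 0.01 [520. 273.]
worm [383. 350.] nut [ 97. 359.]
nut [ 0.59123938 -0.03186297  0.0348    ]
worm top edge [ 0.59112818 -0.06997205  0.035     ] worm in tool [ 0.01020163 -0.00634832 -0.00094922]
edges [ 1.01113612e-02 -1.60429436e-02  5.00579273e-05] [1.01164527e-02 3.15956214e-03 5.14815710e-05]
(388, 320) 0.21202569 [ 0.5853 -0.068   0.0369]
(388, 290) 0.21068388 [ 0.5891 -0.0692  0.037 ]
(370, 420) 0.16450872 [ 0.5928 -0.0705  0.0841]
(500, 420) 0.16526093 [ 0.5887 -0.0823  0.0834]
(560, 250) 0.21323141 [ 0.5862 -0.091   0.0332]
(370, 390) 0.17052422 [ 0.5932 -0.0704  0.0777]
```

```bash
python3 - <<'E'
from h import *
from scipy.spatial.transform import Rotation as Ro
s=read_state();P=np.array(s['ee_pos']);T=Ro.from_quat(s['eef_rot']).as_matrix()
c=imaging.get_calibration("scene");K=np.array(c['camera_matrix'])
p,d=imaging.camera("scene")
print("tcp in crop",((proj(c,P)-[255,240])*8), proj(c,P+T@[0,0,-.04]))
for v in range(270,292,2):
  row=[]
  for u in(288,290,293):
    X=np.array(c['R']).T@(np.linalg.inv(K)@[u,v,1]*d[v,u]-np.array(c['t']));row.append((T.T@(X-P)*1000).round(0).tolist())
  print(v,row, p[v,290])
E
```

```text
tcp in crop [268.87670319 391.68210782] [288.80835408 278.91242095]
270 [[35.0, 9.0, -131.0], [36.0, 6.0, -132.0], [33.0, -0.0, -124.0]] [50 52 54]
272 [[38.0, 10.0, -129.0], [37.0, 6.0, -126.0], [11.0, -6.0, -82.0]] [43 43 46]
274 [[37.0, 9.0, -120.0], [37.0, 6.0, -119.0], [11.0, -6.0, -75.0]] [37 39 40]
276 [[38.0, 9.0, -115.0], [38.0, 6.0, -115.0], [10.0, -6.0, -65.0]] [35 38 36]
278 [[9.0, 4.0, -60.0], [9.0, -1.0, -57.0], [12.0, -6.0, -61.0]] [37 39 38]
280 [[9.0, 3.0, -52.0], [8.0, -1.0, -50.0], [11.0, -6.0, -52.0]] [35 40 37]
282 [[10.0, 4.0, -47.0], [8.0, -1.0, -41.0], [11.0, -6.0, -45.0]] [30 35 33]
284 [[-12.0, -1.0, 1.0], [-11.0, -5.0, 1.0], [-9.0, -11.0, -2.0]] [71 72 71]
286 [[-8.0, -0.0, 3.0], [-5.0, -4.0, -2.0], [-4.0, -10.0, -2.0]] [66 67 67]
288 [[-5.0, 0.0, 5.0], [-2.0, -3.0, -0.0], [1.0, -9.0, -2.0]] [67 67 70]
290 [[-2.0, 1.0, 8.0], [4.0, -2.0, -1.0], [6.0, -8.0, -3.0]] [49 51 51]
```

```bash
python3 - <<'E'
from h import *
import pickle
from scipy.spatial.transform import Rotation as Ro
d=np.load("pics/w1.npy");c=pickle.load(open("pics/w1.pkl","rb"));K=np.array(c['camera_matrix'])
P=np.array([.5811,-.068,.1836]);T=Ro.from_quat([.9879,-.1551,0,.0004]).as_matrix()
for v in(244,246,248,250,252,255,260,270):
  o=[]
  for u in(176,182,187,191,364,368,372,378):
    X=np.array(c['R']).T@(np.linalg.inv(K)@[u,v,1]*d[v,u]-np.array(c['t']));o.append((T.T@(X-P)*1000).round(0).astype(int).tolist())
  print(v,o)
print(proj(c,P),proj(c,P+T@[0,0.043,0]),proj(c,P+T@[0,0.043,-.044]))
E
```

```text
244 [[-73, -117, 165], [-72, -110, 164], [-73, -104, 166], [-73, -100, 166], [-73, 99, 166], [-73, 104, 166], [-73, 108, 165], [-73, 116, 166]]
246 [[12, -51, -39], [12, -48, -40], [-76, -105, 166], [-75, -100, 165], [-75, 99, 165], [-75, 104, 166], [-76, 109, 167], [12, 51, -40]]
248 [[11, -51, -42], [12, -48, -42], [10, -46, -39], [10, -44, -39], [10, 44, -39], [10, 46, -39], [10, 49, -38], [12, 50, -42]]
250 [[12, -50, -44], [11, -48, -42], [10, -45, -41], [10, -43, -42], [9, 44, -39], [10, 46, -41], [11, 47, -42], [12, 50, -45]]
252 [[11, -49, -47], [11, -47, -46], [10, -45, -44], [11, -43, -44], [8, 44, -39], [10, 45, -44], [10, 47, -44], [12, 49, -47]]
255 [[12, -48, -52], [10, -46, -47], [10, -44, -47], [9, -43, -44], [7, 44, -40], [10, 44, -48], [10, 46, -48], [11, 49, -48]]
260 [[10, -48, -53], [10, -45, -52], [10, -43, -52], [6, -43, -45], [5, 44, -41], [8, 44, -49], [10, 45, -53], [10, 47, -53]]
270 [[10, -45, -62], [9, -43, -61], [5, -43, -53], [2, -43, -47], [0, 44, -43], [4, 44, -51], [6, 44, -55], [10, 45, -64]]
[277.43304153 238.46219497] [345.93027241 238.47918608] [362.35113621 270.88149673]
```

Both cameras show the real fingertips ending about 39–40 mm above the reported TCP, and there was no contact force at a reported z of 0.034. So I'll expect contact near a reported z of −0.002 and go down by feel.

move_arm --pt "0 -0.001 0.006 0" --pt "0 -0.001 0.014 0" --pt "0 -0.001 0.022 0" --pt "0 -0.001 0.028 0" --pt "0 -0.001 0.031 0" --pt "0 -0.001 0.032 0" --pt "0 -0.001 0.032 0"

```text
time: 5.1
ee_pos: [0.5798, -0.072, 0.002]
eef_rot: [0.988, -0.154, 0.0, 0.0]
ft_force: [0.1, 0.2, -0.1]
width: 0.0007
```

```bash
python3 - <<'E'
from h import *
print({k:np.round(v,4).tolist() for k,v in read_state().items() if k in('ee_pos','ft_force','width','torque','time')})
for n in("wrist","scene"):
    p,d=imaging.camera(n);
    if n=="scene": p=cv2.resize(p[240:310,255:345],None,fx=8,fy=8,interpolation=cv2.INTER_CUBIC)
    else: p=cv2.resize(p[170:290,190:350],None,fx=5,fy=5,interpolation=cv2.INTER_CUBIC)
    cv2.imwrite(f"pics/{n}4.png",p[:,:,::-1])
E
```

```text
{'time': 5.1, 'ee_pos': [0.5798, -0.072, 0.002], 'ft_force': [0.1226, 0.2304, -0.1057], 'torque': [0.0642, 0.0165, 0.0554], 'width': 0.0007}
```

View pics/wrist4.png

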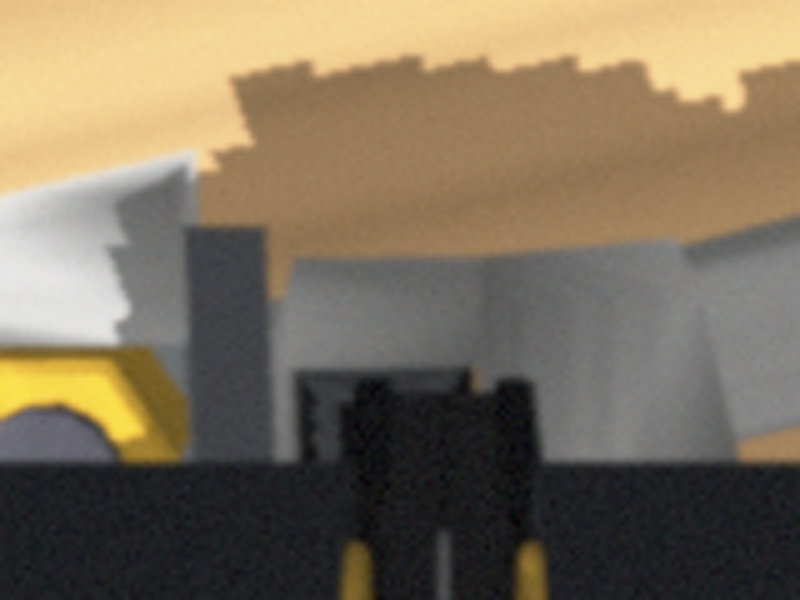

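View pics/scene4.png

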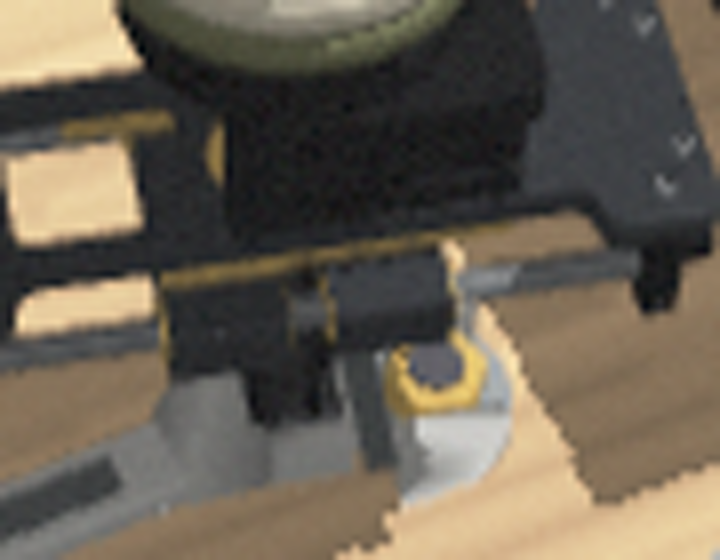

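The closed tip is now right over the worm, with its edge at row 380 against the worm's edge at row 370. Still no force, so I continue down.

move_arm --pt "0 0 0.001 0" --pt "0 0 0.002 0" --pt "0 0 0.0025 0" --pt "0 0 0.0025 0"

```text
time: 5.6
ee_pos: [0.5797, -0.072, -0.0005]
eef_rot: [0.988, -0.154, -0.0, 0.0]
ft_force: [-0.2, 0.0, 0.1]
width: 0.0001
```

move_arm --pt "0 0 0.0007 0" --pt "0 0 0.0015 0" --pt "0 0 0.0015 0"

```text
time: 5.9
ee_pos: [0.5799, -0.072, -0.0018]
eef_rot: [0.988, -0.154, 0.0, 0.0]
ft_force: [-0.4, -0.1, 2.2]
width: 0.0005
```

move_arm --pt "0 0 0.0005 0" --pt "0 0 0.0009 0" --pt "0 0 0.0009 0"

```text
time: 6.2
ee_pos: [0.58, -0.072, -0.0022]
eef_rot: [0.988, -0.154, 0.0, 0.0]
ft_force: [-2.5, 0.7, 8.4]
width: 0.0001
```

move_arm --pt "0 0 0.0005 0" --pt "0 -0.001 0.0006 0" --pt "0 -0.0025 0.0006 0" --pt "0 -0.004 0.0006 0" --pt "0 -0.0055 0.0006 0" --pt "0 -0.007 0.0006 0"

```text
time: 6.8
ee_pos: [0.5822, -0.0678, -0.0019]
eef_rot: [0.988, -0.155, 0.001, 0.001]
ft_force: [-7.6, -5.0, 17.2]
width: 0.0008
```

move_arm --pt "0 0 -0.0005 0"

```text
time: 6.9
ee_pos: [0.5823, -0.0672, -0.0017]
eef_rot: [0.988, -0.155, 0.001, 0.001]
ft_force: [-2.9, -4.7, 9.0]
width: 0.0006
```

```bash
cat > st.py <<'E'
from h import *
s=read_state();F=np.array(s['ft_force']);wx=np.array([.304,.953]);wy=np.array([-.953,.304])
print("t",round(s['time'],2),"pos",np.round(s['ee_pos'],4),"Fx_w",round(F[:2]@wx,2),"Fy_w",round(F[:2]@wy,2),"Fz",round(F[2],2),"w",round(s['width'],4), "rel worm",np.round([(np.array(s['ee_pos'])[:2]-[.582,-.0664])@wx*1000,(np.array(s['ee_pos'])[:2]-[.582,-.0664])@wy*1000],1),np.round(s['torque'],2))
E
python3 st.py
```

```text
t 6.9 pos [ 0.5823 -0.0672 -0.0017] Fx_w -5.37 Fy_w 1.29 Fz 9.01 w 0.0006 rel worm [-0.7 -0.5] [-1.02  0.74 -0.01]
```

move_arm --pt "0 -0.0015 0.0003 0" --pt "0 -0.003 0.0003 0" --pt "0 -0.0045 0.0003 0" --pt "0 -0.006 0.0003 0" --pt "0 -0.0075 0.0003 0"

```text
time: 7.4
ee_pos: [0.5847, -0.0602, -0.0019]
eef_rot: [0.988, -0.155, 0.001, 0.001]
ft_force: [-4.1, -4.2, 11.4]
width: 0.0005
```

```bash
python3 st.py
```

```text
t 7.4 pos [ 0.5847 -0.0602 -0.0019] Fx_w -5.27 Fy_w 2.66 Fz 11.37 w 0.0005 rel worm [ 6.7 -0.7] [-1.09  1.05  0.  ]
```

move_arm --pt "0 0 -0.003 0" --pt "0 0.005 -0.004 0" --pt "0 0.0165 -0.004 0" --pt "0 0.0165 -0.003 0" --pt "0 0.0165 -0.0015 0" --pt "0 0.0165 -0.0005 0" --pt "0 0.0165 0 0" --pt "0 0.0145 0 0" --pt "0 0.0125 0 0" --pt "0 0.0105 0 0" --pt "0 0.0085 0 0" --pt "0 0.0065 0 0"

```text
time: 8.6
ee_pos: [0.5822, -0.0662, -0.0019]
eef_rot: [0.988, -0.155, 0.0, 0.001]
ft_force: [-7.8, -5.2, 15.9]
width: 0.0005
```

```bash
python3 st.py
```

```text
t 8.6 pos [ 0.5822 -0.0662 -0.0019] Fx_w -7.34 Fy_w 5.85 Fz 15.9 w 0.0005 rel worm [ 0.2 -0.2] [-1.04  1.78  0.04]
```

move_arm --pt "0 -0.002 -0.0003 0" --pt "0 -0.004 -0.0003 0" --pt "0 -0.006 -0.0003 0" --pt "0 -0.0075 -0.0003 0"

```text
time: 9.0
ee_pos: [0.5848, -0.0584, -0.002]
eef_rot: [0.988, -0.154, 0.0, 0.001]
ft_force: [-4.0, -5.1, 9.1]
width: 0.0004
```

```bash
python3 st.py;python3 - <<'E'
from h import *
for n in("wrist","scene"):
    p,d=imaging.camera(n);
    if n=="scene": p=cv2.resize(p[240:310,255:345],None,fx=8,fy=8,interpolation=cv2.INTER_CUBIC)
    cv2.imwrite(f"pics/{n}5.png",p[:,:,::-1])
E
```

```text
t 9.0 pos [ 0.5848 -0.0584 -0.002 ] Fx_w -6.04 Fy_w 2.26 Fz 9.08 w 0.0004 rel worm [ 8.4 -0.3] [-0.94  0.76 -0.08]
```

View pics/wrist5.png

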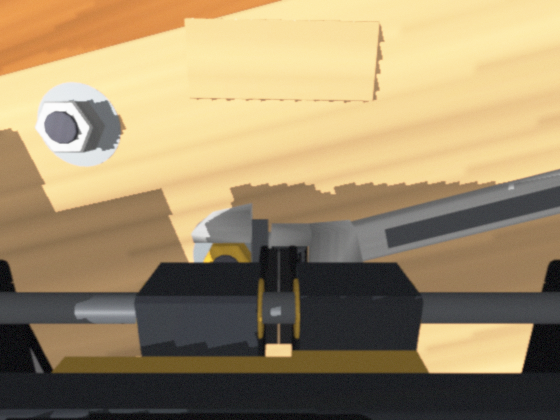

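View pics/scene5.png

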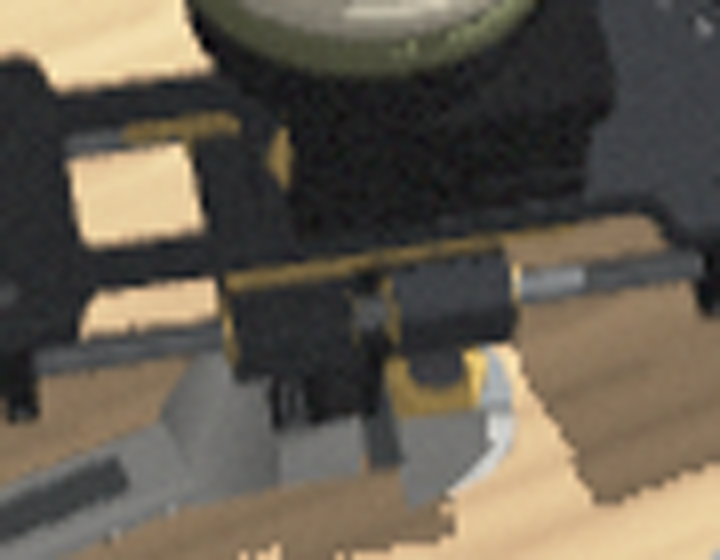

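move_arm --pt "0 0 -0.003 0" --pt "0 0.005 -0.004 0" --pt "0 0.0165 -0.004 0" --pt "0 0.0175 -0.003 0" --pt "0 0.0175 -0.001 0" --pt "0 0.0175 0 0" --pt "0 0.0155 0 0" --pt "0 0.0135 0 0" --pt "0 0.0115 0 0" --pt "0 0.0095 0 0" --pt "0 0.0075 0 0" --pt "0 0.0055 0 0" --pt "0 0.0035 0 0" --pt "0 0.0015 0 0" --pt "0 0 0 0"

```text
time: 10.6
ee_pos: [0.5847, -0.0584, -0.002]
eef_rot: [0.988, -0.154, 0.0, 0.001]
ft_force: [-2.7, -5.1, 9.6]
width: 0.0002
```

```bash
python3 st.py
```

```text
t 10.6 pos [ 0.5847 -0.0584 -0.002 ] Fx_w -5.72 Fy_w 1.04 Fz 9.64 w 0.0002 rel worm [ 8.4 -0.1] [-0.99  0.81  0.  ]
```

move_arm --pt "0 0 -0.003 0" --pt "0 0.005 -0.004 0" --pt "0 0.0165 -0.004 0" --pt "0 0.0175 -0.003 0" --pt "0 0.0175 -0.001 0" --pt "0 0.0175 0.0001 0" --pt "0 0.0155 0.0001 0" --pt "0 0.0135 0.0001 0" --pt "0 0.0115 0.0001 0" --pt "0 0.0095 0.0001 0" --pt "0 0.0075 0.0001 0" --pt "0 0.0055 0.0001 0" --pt "0 0.0035 0.0001 0" --pt "0 0.0015 0.0001 0" --pt "0 0 0.0001 0"

```text
time: 12.1
ee_pos: [0.5848, -0.0584, -0.002]
eef_rot: [0.988, -0.154, 0.0, 0.001]
ft_force: [-3.6, -3.8, 9.5]
width: 0.0004
```

```bash
python3 st.py
```

```text
t 12.1 pos [ 0.5848 -0.0584 -0.002 ] Fx_w -4.73 Fy_w 2.28 Fz 9.53 w 0.0004 rel worm [ 8.5 -0.2] [-0.94  0.78 -0.04]
```

move_arm --pt "0 0 -0.003 0" --pt "0 0.005 -0.004 0" --pt "0 0.0165 -0.004 0" --pt "0 0.0175 -0.003 0" --pt "0 0.0175 -0.001 0" --pt "0 0.0175 0.0002 0" --pt "0 0.0155 0.0002 0" --pt "0 0.0135 0.0002 0" --pt "0 0.0115 0.0002 0" --pt "0 0.0095 0.0002 0" --pt "0 0.0075 0.0002 0" --pt "0 0.0055 0.0002 0" --pt "0 0.0035 0.0002 0" --pt "0 0.0015 0.0002 0" --pt "0 0 0.0002 0"

```text
time: 13.6
ee_pos: [0.5848, -0.0584, -0.0021]
eef_rot: [0.988, -0.154, 0.0, 0.001]
ft_force: [-4.2, -3.6, 11.9]
width: 0.0004
```

```bash
python3 st.py
```

```text
t 13.6 pos [ 0.5848 -0.0584 -0.0021] Fx_w -4.73 Fy_w 2.92 Fz 11.87 w 0.0004 rel worm [ 8.5 -0.3] [-0.86  1.07 -0.03]
```

move_arm --pt "0 0 -0.003 0" --pt "0 0.005 -0.02 0" --pt "0 0.015 -0.055 0" --pt "0 0.02 -0.09 0" --pt "0 0.02 -0.1 0" --pt "0 0.02 -0.1 0"

```text
time: 14.2
ee_pos: [0.5797, -0.0764, 0.0992]
eef_rot: [0.988, -0.154, 0.002, -0.0]
ft_force: [-1.0, -0.2, -0.7]
width: 0.0004
```

```bash
python3 - <<'E'
from h import *
print(read_state()['ee_pos'])
p,d=imaging.camera("wrist")
p=cv2.resize(p[145:245,180:320],None,fx=5.5,fy=5.5,interpolation=cv2.INTER_CUBIC)
cv2.imwrite("pics/w6.png",p[:,:,::-1])
E
```

```text
[ 0.57966524 -0.07643935  0.09916845]
```

View pics/w6.png

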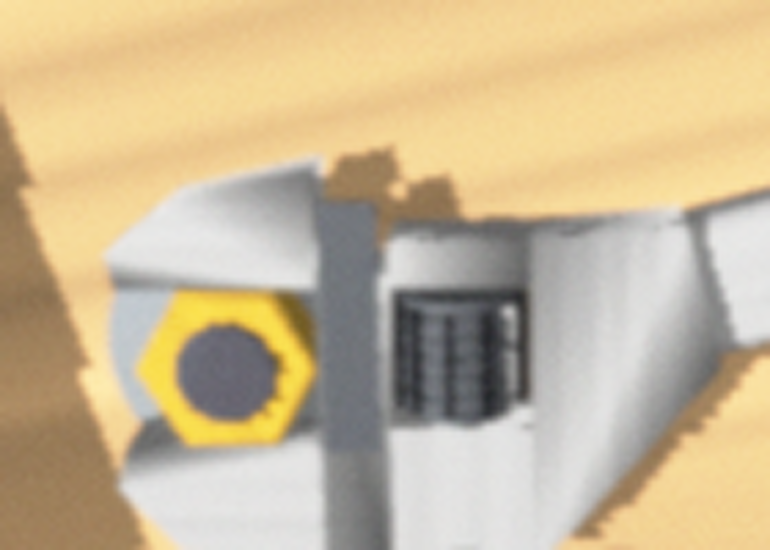

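About 0.8 mm of gap is left at the sliding jaw: its edge is at row 285 and the nut's flat at row 290. Another stroke.

move_arm --pt "0 -0.0025 0.03 0" --pt "0 -0.0025 0.065 0" --pt "0 -0.0025 0.088 0" --pt "0 -0.0025 0.096 0" --pt "0 -0.0025 0.099 0" --pt "0 -0.0025 0.1 0" --pt "0 -0.0045 0.1 0" --pt "0 -0.0065 0.1 0" --pt "0 -0.0085 0.1 0" --pt "0 -0.0105 0.1 0" --pt "0 -0.0125 0.1 0"

```text
time: 15.35
ee_pos: [0.5803, -0.067, -0.002]
eef_rot: [0.988, -0.155, -0.002, 0.002]
ft_force: [-15.0, -3.5, 22.5]
width: 0.0009
```

```bash
python3 st.py
```

```text
t 15.35 pos [ 0.5803 -0.067  -0.002 ] Fx_w -7.91 Fy_w 13.27 Fz 22.53 w 0.0009 rel worm [-1.1  1.5] [-0.91  3.64  0.01]
```

move_arm --pt "0 -0.002 0 0" --pt "0 -0.004 0 0" --pt "0 -0.006 0 0" --pt "0 -0.0075 0 0"

```text
time: 15.75
ee_pos: [0.5836, -0.0582, -0.002]
eef_rot: [0.988, -0.154, -0.001, 0.001]
ft_force: [-5.5, -3.7, 12.1]
width: 0.0011
```

```bash
python3 st.py
```

```text
t 15.75 pos [ 0.5836 -0.0582 -0.002 ] Fx_w -5.22 Fy_w 4.14 Fz 12.11 w 0.0011 rel worm [8.3 1. ] [-0.74  1.53 -0.09]
```

move_arm --pt "0 0 -0.003 0" --pt "0 0.005 -0.004 0" --pt "0 0.0165 -0.004 0" --pt "0 0.0175 -0.003 0" --pt "0 0.0175 -0.001 0" --pt "0 0.0175 -0.0004 0" --pt "0 0.0155 -0.0004 0" --pt "0 0.0135 -0.0004 0" --pt "0 0.0115 -0.0004 0" --pt "0 0.0095 -0.0004 0"

```text
time: 16.75
ee_pos: [0.5814, -0.0685, -0.0019]
eef_rot: [0.988, -0.155, -0.0, 0.001]
ft_force: [-7.6, -7.4, 14.5]
width: 0.0001
```

```bash
python3 st.py
```

```text
t 16.75 pos [ 0.5814 -0.0685 -0.0019] Fx_w -9.38 Fy_w 5.03 Fz 14.55 w 0.0001 rel worm [-2.2 -0.1] [-1.38  1.74 -0.  ]
```

move_arm --pt "0 -0.002 0.0001 0" --pt "0 -0.004 0.0001 0" --pt "0 -0.0055 0.0001 0"

```text
time: 17.05
ee_pos: [0.5833, -0.0624, -0.0018]
eef_rot: [0.988, -0.154, 0.0, 0.001]
ft_force: [-7.4, -4.8, 15.3]
width: 0.0005
```

```bash
python3 st.py
```

```text
t 17.05 pos [ 0.5833 -0.0624 -0.0018] Fx_w -6.82 Fy_w 5.6 Fz 15.26 w 0.0005 rel worm [ 4.2 -0. ] [-1.23  1.54  0.01]
```

move_arm --pt "0 -0.002 0.0001 0" --pt "0 -0.004 0.0001 0"

```text
time: 17.25
ee_pos: [0.5844, -0.0587, -0.002]
eef_rot: [0.988, -0.154, 0.0, 0.001]
ft_force: [-4.7, -4.2, 12.0]
width: 0.0004
```

```bash
python3 st.py
```

```text
t 17.25 pos [ 0.5844 -0.0587 -0.002 ] Fx_w -5.45 Fy_w 3.24 Fz 12.05 w 0.0004 rel worm [8.1 0. ] [-1.11  1.2  -0.02]
```

move_arm --pt "0 0 -0.003 0" --pt "0 0.005 -0.004 0" --pt "0 0.0165 -0.004 0" --pt "0 0.0175 -0.003 0" --pt "0 0.0175 -0.001 0" --pt "0 0.0175 -0.0005 0" --pt "0 0.016 -0.0005 0" --pt "0 0.0145 -0.0005 0" --pt "0 0.013 -0.0005 0" --pt "0 0.0115 -0.0005 0" --pt "0 0.01 -0.0005 0" --pt "0 0.0085 -0.0005 0"

```text
time: 18.45
ee_pos: [0.582, -0.0676, -0.0017]
eef_rot: [0.988, -0.155, 0.0, 0.001]
ft_force: [-2.7, -6.5, 9.8]
width: 0.0003
```

```bash
python3 st.py
```

```text
t 18.45 pos [ 0.582  -0.0676 -0.0017] Fx_w -6.97 Fy_w 0.59 Fz 9.8 w 0.0003 rel worm [-1.2 -0.4] [-1.45  0.84 -0.03]
```

move_arm --pt "0 -0.0015 0 0"

```text
time: 18.55
ee_pos: [0.5828, -0.0657, -0.0017]
eef_rot: [0.988, -0.155, 0.001, 0.001]
ft_force: [-2.8, -5.4, 7.5]
width: 0.0002
```

```bash
python3 st.py
```

```text
t 18.55 pos [ 0.5828 -0.0657 -0.0017] Fx_w -5.99 Fy_w 1.01 Fz 7.55 w 0.0002 rel worm [ 0.9 -0.6] [-1.19  0.55 -0.01]
```

move_arm --pt "0 -0.0015 0.0001 0" --pt "0 -0.003 0.0001 0" --pt "0 -0.0045 0.0001 0"

```text
time: 18.85
ee_pos: [0.5844, -0.0614, -0.0017]
eef_rot: [0.988, -0.155, 0.001, 0.001]
ft_force: [-3.0, -5.7, 8.5]
width: 0.0004
```

```bash
python3 st.py
```

```text
t 18.85 pos [ 0.5844 -0.0614 -0.0017] Fx_w -6.36 Fy_w 1.12 Fz 8.53 w 0.0004 rel worm [ 5.5 -0.7] [-1.36  0.61  0.04]
```

move_arm --pt "0 -0.0015 0.0002 0" --pt "0 -0.003 0.0002 0"

```text
time: 19.05
ee_pos: [0.5854, -0.0584, -0.0019]
eef_rot: [0.988, -0.155, 0.001, 0.001]
ft_force: [-0.5, -3.9, 6.2]
width: 0.0005
```

```bash
python3 st.py
```

```text
t 19.05 pos [ 0.5854 -0.0584 -0.0019] Fx_w -3.92 Fy_w -0.68 Fz 6.24 w 0.0005 rel worm [ 8.6 -0.8] [-0.79  0.31 -0.  ]
```

move_arm --pt "0 0 -0.003 0" --pt "0 0.005 -0.02 0" --pt "0 0.015 -0.055 0" --pt "0 0.02 -0.09 0" --pt "0 0.02 -0.1 0" --pt "0 0.02 -0.1 0"

```text
time: 19.65
ee_pos: [0.5798, -0.0758, 0.0997]
eef_rot: [0.988, -0.154, 0.002, -0.0]
ft_force: [-0.1, 0.0, -0.3]
width: 0.0005
```

```bash
python3 - <<'E'
from h import *
print(read_state()['ee_pos'])
p,d=imaging.camera("wrist")
p=cv2.resize(p[145:245,180:320],None,fx=5.5,fy=5.5,interpolation=cv2.INTER_CUBIC)
cv2.imwrite("pics/w7.png",p[:,:,::-1])
E
```

```text
[ 0.57983235 -0.07580394  0.09966496]
```

View pics/w7.png

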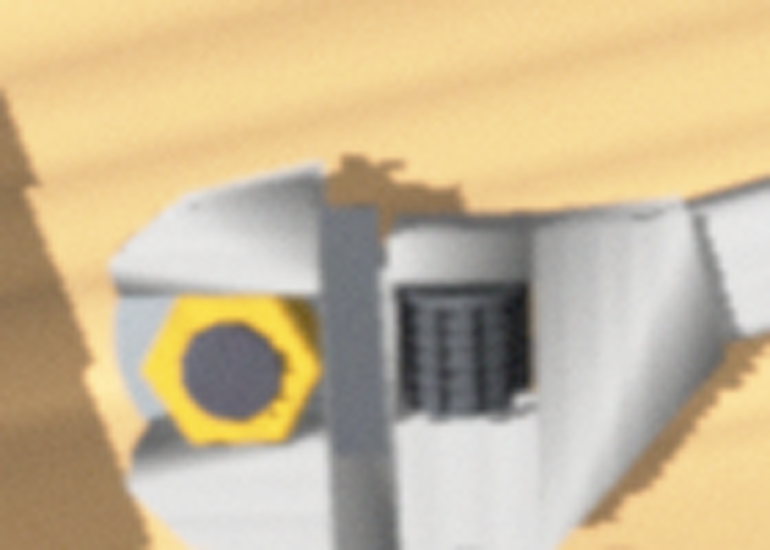

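move_arm --pt "0 -0.0025 0.03 0" --pt "0 -0.0025 0.065 0" --pt "0 -0.0025 0.085 0" --pt "0 -0.0025 0.093 0" --pt "0 -0.0025 0.097 0" --pt "0 -0.0025 0.099 0" --pt "0 -0.0025 0.0998 0" --pt "0 -0.0025 0.1 0" --pt "0 -0.004 0.1 0" --pt "0 -0.0055 0.1 0" --pt "0 -0.007 0.1 0" --pt "0 -0.0085 0.1 0"

```text
time: 20.9
ee_pos: [0.5811, -0.07, -0.0021]
eef_rot: [0.988, -0.155, 0.0, 0.001]
ft_force: [-4.6, -7.9, 9.7]
width: 0.0004
```

```bash
python3 st.py
```

```text
t 20.9 pos [ 0.5811 -0.07   -0.0021] Fx_w -8.94 Fy_w 2.01 Fz 9.68 w 0.0004 rel worm [-3.7 -0.3] [-2.03  1.06  0.06]
```

move_arm --pt "0 -0.0015 0 0" --pt "0 -0.003 0 0"

```text
time: 21.1
ee_pos: [0.5825, -0.0674, -0.0017]
eef_rot: [0.988, -0.155, 0.001, 0.001]
ft_force: [-4.0, -6.2, 9.3]
width: 0.0002
```

```bash
python3 st.py
```

```text
t 21.1 pos [ 0.5825 -0.0674 -0.0017] Fx_w -7.18 Fy_w 1.93 Fz 9.34 w 0.0002 rel worm [-0.8 -0.7] [-1.5   0.83 -0.04]
```

move_arm --pt "0 -0.0015 0 0" --pt "0 -0.003 0 0"

```text
time: 21.3
ee_pos: [0.5837, -0.0638, -0.0017]
eef_rot: [0.988, -0.155, 0.001, 0.001]
ft_force: [-1.5, -5.1, 8.4]
width: 0.0005
```

```bash
python3 st.py
```

```text
t 21.3 pos [ 0.5837 -0.0638 -0.0017] Fx_w -5.3 Fy_w -0.09 Fz 8.42 w 0.0005 rel worm [ 3.  -0.9] [-1.26  0.45  0.01]
```

move_arm --pt "0 -0.0015 0 0" --pt "0 -0.003 0 0"

```text
time: 21.5
ee_pos: [0.5847, -0.061, -0.0017]
eef_rot: [0.988, -0.155, 0.001, 0.001]
ft_force: [-2.0, -6.2, 8.8]
width: 0.0004
```

```bash
python3 st.py
```

```text
t 21.5 pos [ 0.5847 -0.061  -0.0017] Fx_w -6.57 Fy_w 0.05 Fz 8.79 w 0.0004 rel worm [ 6.  -0.9] [-1.44  0.55  0.  ]
```

move_arm --pt "0 0 -0.003 0" --pt "0 0.005 -0.004 0" --pt "0 0.0125 -0.004 0" --pt "0 0.0145 -0.003 0" --pt "0 0.0145 -0.001 0" --pt "0 0.0145 0.0002 0" --pt "0 0.013 0.0004 0" --pt "0 0.0115 0.0005 0" --pt "0 0.01 0.0005 0" --pt "0 0.0085 0.0005 0" --pt "0 0.007 0.0005 0"

```text
time: 22.6
ee_pos: [0.5812, -0.0694, -0.0022]
eef_rot: [0.988, -0.155, -0.0, 0.002]
ft_force: [-9.9, -10.8, 18.8]
width: 0.0006
```

```bash
python3 st.py
```

```text
t 22.6 pos [ 0.5812 -0.0694 -0.0022] Fx_w -13.27 Fy_w 6.17 Fz 18.81 w 0.0006 rel worm [-3.1 -0.2] [-2.27  2.29  0.05]
```

move_arm --pt "0 -0.0015 0 0" --pt "0 -0.003 0 0"

```text
time: 22.8
ee_pos: [0.5823, -0.066, -0.0019]
eef_rot: [0.988, -0.155, -0.0, 0.002]
ft_force: [-9.7, -8.0, 19.6]
width: 0.0005
```

```bash
python3 st.py
```

```text
t 22.8 pos [ 0.5823 -0.066  -0.0019] Fx_w -10.57 Fy_w 6.79 Fz 19.56 w 0.0005 rel worm [ 0.4 -0.1] [-1.76  2.32  0.01]
```

move_arm --pt "0 -0.0015 0 0" --pt "0 -0.003 0 0"

```text
time: 23.0
ee_pos: [0.5835, -0.0631, -0.0019]
eef_rot: [0.988, -0.155, 0.0, 0.002]
ft_force: [-8.5, -8.1, 18.6]
width: 0.0004
```

```bash
python3 st.py
```

```text
t 23.0 pos [ 0.5835 -0.0631 -0.0019] Fx_w -10.29 Fy_w 5.7 Fz 18.6 w 0.0004 rel worm [ 3.6 -0.4] [-2.1   2.04 -0.06]
```

The drag is now above 10 N and steady (7 N before at the same press), so the worm slips: the jaws have met the nut. Next I lift, look, and go towards the handle.

move_arm --pt "0 0 -0.004 0" --pt "0 0 -0.03 0" --pt "0 0.005 -0.065 0" --pt "0.02 0.03 -0.09 -0.1" --pt "0.045 0.07 -0.1 -0.2" --pt "0.065 0.1 -0.1 -0.26" --pt "0.073 0.11 -0.1 -0.26" --pt "0.073 0.11 -0.1 -0.26" --pt "0.073 0.11 -0.1 -0.26"

```text
time: 23.9
ee_pos: [0.6195, -0.1849, 0.0961]
eef_rot: [1.0, -0.024, -0.0, -0.001]
ft_force: [-0.4, 0.3, -0.4]
width: 0.0003
```

```bash
python3 - <<'E'
from h import *
import pickle
s=read_state();print({k:np.round(v,4).tolist() for k,v in s.items() if k in('ee_pos','eef_rot','ft_force','joint_positions')})
c=imaging.get_calibration("wrist");pickle.dump(c,open("pics/w8.pkl","wb"))
p,d=imaging.camera("wrist");cv2.imwrite("pics/w8.png",p[:,:,::-1]);np.save("pics/w8.npy",d)
p,d=imaging.camera("scene");p=cv2.resize(p[230:340,195:345],None,fx=5,fy=5,interpolation=cv2.INTER_CUBIC)
cv2.imwrite("pics/s8.png",p[:,:,::-1])
E
```

```text
{'joint_positions': [0.5121, 0.4668, -0.3904, 1.4897, 0.1818, 1.2221, -1.5221], 'ee_pos': [0.6195, -0.1849, 0.0961], 'eef_rot': [0.9997, -0.0242, -0.0004, -0.0008], 'ft_force': [-0.3892, 0.2534, -0.4009]}
```

View pics/w8.png

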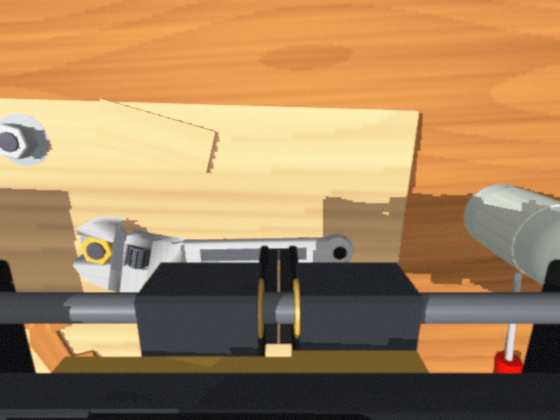

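View pics/s8.png

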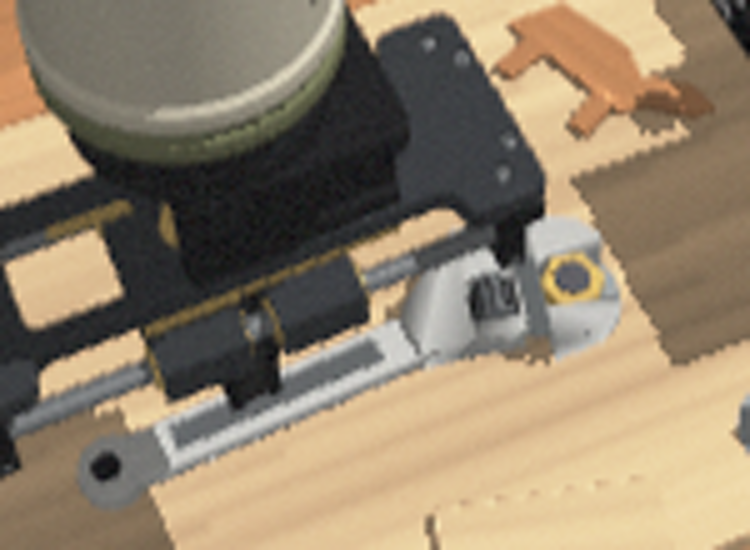

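```bash
python3 - <<'E'
from h import *
import pickle
c=pickle.load(open("pics/w8.pkl","rb"));K=np.array(c['camera_matrix'])
H=back(c,340,252,.030);N=back(c,96,250,.0348);print("hole",H.round(4),"nut",N.round(4))
N=np.array([.591,-.0315,0]);d=(H-N)[:2];a=np.arctan2(d[1],d[0])-np.arctan2(-45,-197);print(np.degrees(a)%360)
Rm=np.array([[np.cos(a),-np.sin(a)],[np.sin(a),np.cos(a)]]);sp=N[:2]+Rm@[-.159,-.0348];print("spot",sp,"handle dir",np.degrees(np.arctan2(*(Rm@[-131,-35])[::-1])))
# handle upper edge line
for u,v in((200,240),(315,236)): print("edge",back(c,u,v,.03).round(4))
t=imaging.get_calibration("top");print("bottle cap",back(t,431,129,.148).round(3),"base edge",back(t,410,150,.0).round(3))
dp=np.load("pics/w8.npy")
for u,v in((515,215),(490,200),(480,225),(540,230)):
  X=np.array(c['R']).T@(np.linalg.inv(K)@[u,v,1]*dp[v,u]-np.array(c['t']));print((u,v),X.round(3))
E
```

```text
hole [ 0.5782 -0.2356  0.03  ] nut [ 0.5918 -0.033   0.0348]
73.55180510990489
spot [ 0.57935527 -0.19384667] handle dir -91.48955881637424
edge [ 0.5947 -0.1188  0.03  ]
edge [ 0.5937 -0.2148  0.03  ]
bottle cap [ 0.593 -0.376  0.148] base edge [ 0.579 -0.364 -0.   ]
(515, 215) [ 0.615 -0.357  0.06 ]
(490, 200) [ 0.617 -0.359  0.025]
(480, 225) [ 0.597 -0.35   0.031]
(540, 230) [ 0.614 -0.355  0.087]
```

move_arm --pt "-0.001 0.003 0.025 0" --pt "-0.003 0.006 0.06 0" --pt "-0.004 0.009 0.09 0" --pt "-0.004 0.009 0.104 0" --pt "-0.004 0.009 0.11 0" --pt "-0.004 0.009 0.11 0"

```text
time: 24.6
ee_pos: [0.6156, -0.1949, -0.013]
eef_rot: [1.0, -0.024, 0.0, -0.0]
ft_force: [0.4, -0.7, 0.4]
width: 0.0001
```

```bash
python3 - <<'E'
from h import *
import pickle
s=read_state();print({k:np.round(v,4).tolist() for k,v in s.items() if k in('ee_pos','eef_rot','ft_force','joint_positions')})
p,d=imaging.camera("wrist");cv2.imwrite("pics/w9.png",cv2.resize(p[200:300,170:370],None,fx=4,fy=4)[:,:,::-1])
p,d=imaging.camera("scene");p=cv2.resize(p[230:340,195:345],None,fx=5,fy=5,interpolation=cv2.INTER_CUBIC)
cv2.imwrite("pics/s9.png",p[:,:,::-1])
E
```

```text
{'joint_positions': [0.5113, 0.5736, -0.3657, 1.5813, 0.228, 1.029, -1.5379], 'ee_pos': [0.6156, -0.1949, -0.013], 'eef_rot': [0.9997, -0.0241, 0.0001, -0.0002], 'ft_force': [0.3904, -0.7039, 0.3846]}
```

View pics/s9.png

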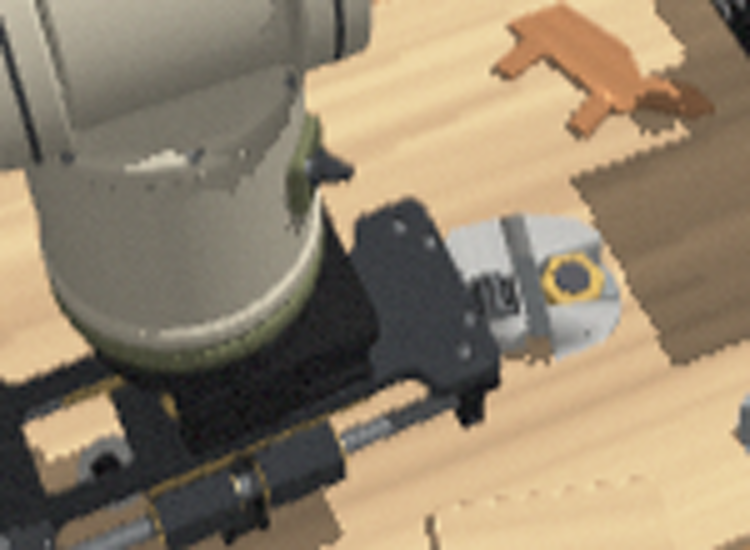

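View pics/w9.png

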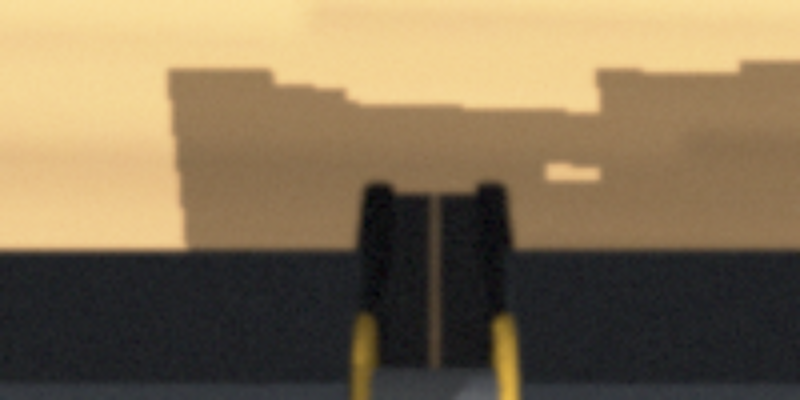

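move_arm --pt "0 0 0.002 0" --pt "0 0 0.0035 0" --pt "-0.003 0 0.0035 0" --pt "-0.006 0 0.0035 0" --pt "-0.008 0 0.0035 0" --pt "-0.01 0 0.0035 0" --pt "-0.01 0 0.0035 0"

```text
time: 25.4
ee_pos: [0.605, -0.1955, -0.0168]
eef_rot: [1.0, -0.025, -0.0, 0.0]
ft_force: [0.1, -0.3, -0.2]
width: 0.0003
```

move_arm --pt "-0.001 0 0 0" --pt "-0.002 0 0 0" --pt "-0.003 0 0 0" --pt "-0.003 0 0 0"

```text
time: 25.8
ee_pos: [0.6021, -0.1952, -0.0168]
eef_rot: [1.0, -0.025, -0.0, 0.0]
ft_force: [0.4, -0.1, -0.1]
width: 0.0004
```

move_arm --pt "-0.0033 0.0004 0 0.02" --pt "-0.0065 0.0006 0 0.04" --pt "-0.0098 0.0009 0 0.06" --pt "-0.0131 0.001 0 0.08"

```text
time: 26.2
ee_pos: [0.5891, -0.1956, -0.0167]
eef_rot: [0.998, -0.065, 0.0, 0.0]
ft_force: [1.8, 0.1, -1.9]
width: 0.0006
```

```bash
cat > st2.py <<'E'
from h import *
from scipy.spatial.transform import Rotation as Ro
s=read_state();T=Ro.from_quat(s['eef_rot']).as_matrix();F=T.T@np.array(s['ft_force'])
r=np.array(s['ee_pos'])[:2]-[.591,-.0315]
print("t",round(s['time'],2),"Ftool",F.round(2),"pos",np.round(s['ee_pos'],4),"r",np.hypot(*r).round(4),"phi",np.degrees(np.arctan2(r[1],r[0])).round(2),"yaw",np.degrees(np.arctan2(T[1,0],T[0,0])).round(2),"J7",round(s['joint_positions'][6],2))
E
python3 st2.py
```

```text
t 26.2 Ftool [ 1.81 -0.36  1.86] pos [ 0.5891 -0.1956 -0.0167] r 0.1641 phi -90.66 yaw -7.5 J7 -1.6
```

move_arm --pt "-0.0033 0.0004 0 0.02" --pt "-0.0065 0.0006 0 0.04" --pt "-0.0098 0.0009 0 0.06" --pt "-0.0131 0.001 0 0.08"

```text
time: 26.6
ee_pos: [0.5758, -0.195, -0.0168]
eef_rot: [0.994, -0.105, 0.0, 0.0]
ft_force: [2.0, -0.8, -1.4]
width: 0.0006
```

```bash
python3 st2.py; python3 - <<'E'
from h import *
p,d=imaging.camera("top");cv2.imwrite("pics/t10.png",cv2.resize(p[90:225,200:395],None,fx=4,fy=4)[:,:,::-1])
p,d=imaging.camera("scene");p=cv2.resize(p[200:340,195:345],None,fx=4,fy=4,interpolation=cv2.INTER_CUBIC)
cv2.imwrite("pics/s10.png",p[:,:,::-1])
E
```

```text
t 26.6 Ftool [2.15 0.33 1.39] pos [ 0.5758 -0.195  -0.0168] r 0.1642 phi -95.33 yaw -12.09 J7 -1.67
```

View pics/s10.png

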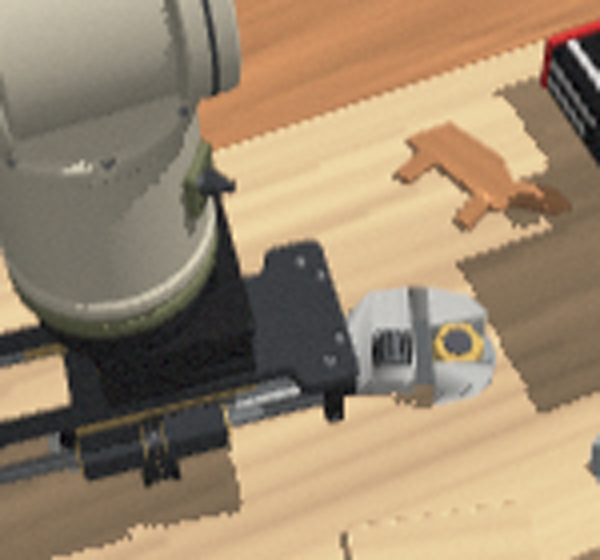

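View pics/t10.png

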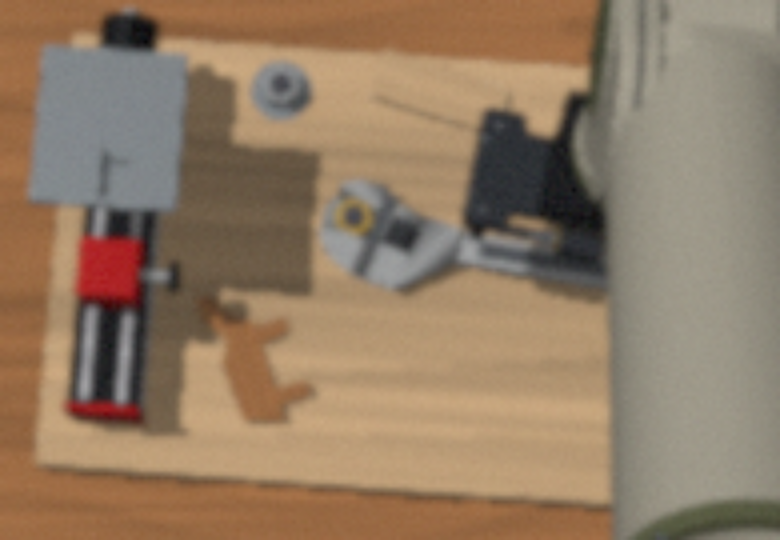

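The wrench is turning with the nut under a push of about 2 N. Continuing.

move_arm --pt "-0.0033 0.0004 0 0.02" --pt "-0.0065 0.0006 0 0.04" --pt "-0.0098 0.0009 0 0.06" --pt "-0.0131 0.001 0 0.08" --pt "-0.0164 0.0011 0 0.1"

```text
time: 27.2
ee_pos: [0.5595, -0.1926, -0.0168]
eef_rot: [0.988, -0.155, 0.0, 0.0]
ft_force: [2.4, -1.8, -1.1]
width: 0.0005
```

```bash
python3 st2.py
```

```text
t 27.2 Ftool [2.86 1.02 1.12] pos [ 0.5595 -0.1926 -0.0168] r 0.1642 phi -101.07 yaw -17.82 J7 -1.76
```

move_arm --pt "-0.0033 0.0004 0 0.02" --pt "-0.0065 0.0006 0 0.04" --pt "-0.0098 0.0009 0 0.06"

```text
time: 27.5
ee_pos: [0.5498, -0.1905, -0.0168]
eef_rot: [0.983, -0.184, 0.0, 0.0]
ft_force: [2.5, -2.3, -0.7]
width: 0.0003
```

```bash
python3 st2.py
```

```text
t 27.5 Ftool [3.2  1.25 0.74] pos [ 0.5498 -0.1905 -0.0168] r 0.1643 phi -104.51 yaw -21.26 J7 -1.81
```

move_arm --pt "-0.0033 0.0004 0 0.02" --pt "-0.0065 0.0006 0 0.04"

```text
time: 27.7
ee_pos: [0.5435, -0.1888, -0.0168]
eef_rot: [0.979, -0.204, 0.0, 0.0]
ft_force: [2.7, -2.6, -0.8]
width: 0.0005
```

```bash
python3 st2.py
```

```text
t 27.7 Ftool [3.46 1.29 0.81] pos [ 0.5435 -0.1888 -0.0168] r 0.1643 phi -106.8 yaw -23.55 J7 -1.85
```

move_arm --pt "-0.0025 0.0003 0 0.015" --pt "-0.005 0.0005 0 0.03"

```text
time: 27.9
ee_pos: [0.5388, -0.1873, -0.0168]
eef_rot: [0.976, -0.219, 0.0, 0.0]
ft_force: [1.4, -3.7, 0.3]
width: 0.0006
```

```bash
python3 st2.py
```

```text
t 27.9 Ftool [ 2.8   2.76 -0.28] pos [ 0.5388 -0.1873 -0.0168] r 0.1643 phi -108.53 yaw -25.24 J7 -1.88
```

move_arm --pt "-0.0025 0.0003 0 0.015" --pt "-0.005 0.0005 0 0.03"

```text
time: 28.1
ee_pos: [0.5341, -0.1856, -0.0168]
eef_rot: [0.972, -0.233, 0.0, 0.0]
ft_force: [2.8, -3.9, -0.4]
width: 0.0004
```

```bash
python3 st2.py
```

```text
t 28.1 Ftool [4.21 2.2  0.4 ] pos [ 0.5341 -0.1856 -0.0168] r 0.1643 phi -110.28 yaw -26.96 J7 -1.9
```

move_arm --pt "-0.0025 0.0003 0 0.015" --pt "-0.005 0.0005 0 0.03"

```text
time: 28.3
ee_pos: [0.5294, -0.1837, -0.0168]
eef_rot: [0.969, -0.248, 0.0, 0.0]
ft_force: [2.2, -3.8, -0.4]
width: 0.0001
```

```bash
python3 st2.py
```

```text
t 28.3 Ftool [3.72 2.29 0.43] pos [ 0.5294 -0.1837 -0.0168] r 0.1642 phi -112.04 yaw -28.68 J7 -1.93
```

move_arm --pt "-0.0016 0.0002 0 0.01" --pt "-0.0033 0.0004 0 0.02"

```text
time: 28.5
ee_pos: [0.5264, -0.1824, -0.0168]
eef_rot: [0.966, -0.257, 0.0, 0.0]
ft_force: [1.3, -4.1, -0.3]
width: 0.0007
```

```bash
python3 st2.py
```

```text
t 28.5 Ftool [3.2  2.9  0.34] pos [ 0.5264 -0.1824 -0.0168] r 0.1642 phi -113.17 yaw -29.8 J7 -1.95
```

move_arm --pt "-0.0016 0.0002 0 0.01" --pt "-0.0033 0.0004 0 0.02"

```text
time: 28.7
ee_pos: [0.5233, -0.1811, -0.0168]
eef_rot: [0.964, -0.267, 0.0, 0.0]
ft_force: [2.3, -4.7, -0.8]
width: 0.0005
```

```bash
python3 st2.py
```

```text
t 28.7 Ftool [4.36 2.85 0.85] pos [ 0.5233 -0.1811 -0.0168] r 0.1642 phi -114.33 yaw -30.94 J7 -1.97
```

move_arm --pt "-0.0016 0.0002 0 0.01" --pt "-0.0033 0.0004 0 0.02"

```text
time: 28.9
ee_pos: [0.5203, -0.1798, -0.0168]
eef_rot: [0.961, -0.276, 0.0, 0.0]
ft_force: [2.1, -3.3, -0.4]
width: 0.0002
```

```bash
python3 st2.py
```

```text
t 28.9 Ftool [3.5  1.71 0.42] pos [ 0.5203 -0.1798 -0.0168] r 0.1642 phi -115.48 yaw -32.09 J7 -1.99
```

move_arm --pt "-0.0016 0.0002 0 0.01" --pt "-0.0033 0.0004 0 0.02"

```text
time: 29.1
ee_pos: [0.5173, -0.1783, -0.0168]
eef_rot: [0.958, -0.286, 0.0, 0.0]
ft_force: [1.7, -4.1, -0.3]
width: 0.0005
```

```bash
python3 st2.py
```

```text
t 29.1 Ftool [3.67 2.47 0.35] pos [ 0.5173 -0.1783 -0.0168] r 0.1642 phi -116.65 yaw -33.24 J7 -2.01
```

move_arm --pt "-0.0016 0.0002 0 0.01" --pt "-0.0033 0.0004 0 0.02"

```text
time: 29.3
ee_pos: [0.5144, -0.1768, -0.0168]
eef_rot: [0.955, -0.296, 0.0, 0.0]
ft_force: [2.3, -4.3, -0.9]
width: 0.0004
```

```bash
python3 st2.py
```

```text
t 29.3 Ftool [4.31 2.31 0.95] pos [ 0.5144 -0.1768 -0.0168] r 0.1643 phi -117.8 yaw -34.38 J7 -2.03
```

```bash
python3 - <<'E'
from h import *
p,d=imaging.camera("scene");p=cv2.resize(p[230:330,235:355],None,fx=6,fy=6,interpolation=cv2.INTER_CUBIC)
cv2.imwrite("pics/s11.png",p[:,:,::-1])
E
```

```text
(no output)
```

View pics/s11.png

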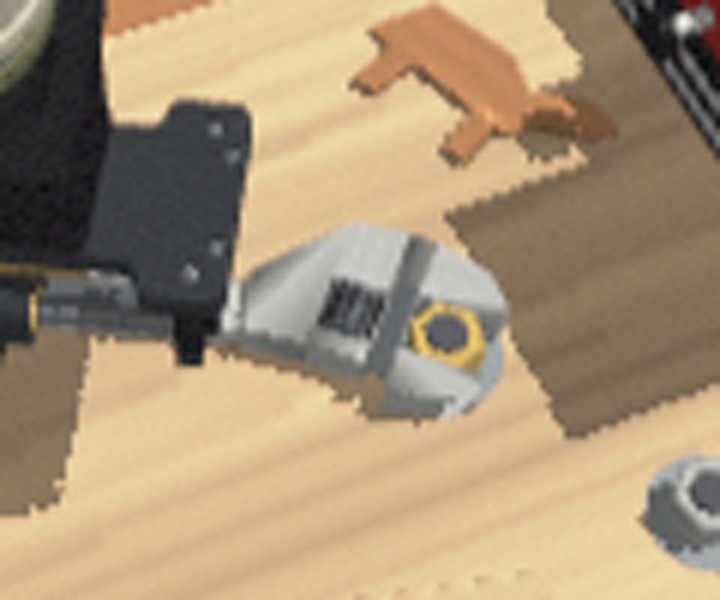

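move_arm --pt "-0.0016 0.0002 0 0.01" --pt "-0.0033 0.0004 0 0.02"

```text
time: 29.55
ee_pos: [0.5118, -0.1752, -0.0168]
eef_rot: [0.952, -0.305, 0.0, -0.0]
ft_force: [2.3, -4.4, -2.0]
width: 0.0006
```

```bash
python3 st2.py
```

```text
t 29.55 Ftool [4.39 2.23 2.  ] pos [ 0.5118 -0.1752 -0.0168] r 0.1641 phi -118.87 yaw -35.51 J7 -2.05
```

The jaws sit snug on the nut's flats and it turned with the wrench. Finer steps from here.

move_arm --pt "-0.0016 0.0002 0 0.01"

```text
time: 29.65
ee_pos: [0.5102, -0.1745, -0.0168]
eef_rot: [0.951, -0.31, 0.0, -0.0]
ft_force: [3.2, -4.8, -0.9]
width: 0.0006
```

```bash
python3 st2.py
```

```text
t 29.65 Ftool [5.37 2.01 0.94] pos [ 0.5102 -0.1745 -0.0168] r 0.1642 phi -119.45 yaw -36.09 J7 -2.06
```

move_arm --pt "-0.0016 0.0002 0 0.01"

```text
time: 29.75
ee_pos: [0.509, -0.1739, -0.0168]
eef_rot: [0.949, -0.314, 0.0, 0.0]
ft_force: [3.6, -5.7, -0.7]
width: 0.0007
```

```bash
python3 st2.py
```

```text
t 29.75 Ftool [6.31 2.41 0.73] pos [ 0.509  -0.1739 -0.0168] r 0.1643 phi -119.94 yaw -36.66 J7 -2.07
```

move_arm --pt "0 0 0 0" --pt "0 0 0 0"

```text
time: 29.95
ee_pos: [0.5088, -0.1736, -0.0168]
eef_rot: [0.949, -0.314, 0.0, -0.0]
ft_force: [3.6, -4.1, -0.4]
width: 0.0003
```

```bash
python3 st2.py
```

```text
t 29.95 Ftool [5.34 1.17 0.4 ] pos [ 0.5088 -0.1736 -0.0168] r 0.1642 phi -120.05 yaw -36.62 J7 -2.07
```

move_arm --pt "-0.0008 0.0001 0 0.005" --pt "-0.0008 0.0001 0 0.005"

```text
time: 30.15
ee_pos: [0.5082, -0.1733, -0.0168]
eef_rot: [0.949, -0.317, 0.0, -0.0]
ft_force: [2.5, -4.2, -0.9]
width: 0.0
```

```bash
python3 st2.py
```

```text
t 30.15 Ftool [4.53 1.82 0.91] pos [ 0.5082 -0.1733 -0.0168] r 0.1642 phi -120.29 yaw -36.92 J7 -2.07
```

move_arm --pt "-0.0016 0.0002 0 0.01" --pt "-0.0016 0.0002 0 0.01"

```text
time: 30.35
ee_pos: [0.5066, -0.1725, -0.0168]
eef_rot: [0.947, -0.322, 0.0, -0.0]
ft_force: [1.7, -4.4, -1.6]
width: 0.0006
```

```bash
python3 st2.py
```

```text
t 30.35 Ftool [4.07 2.47 1.62] pos [ 0.5066 -0.1725 -0.0168] r 0.1643 phi -120.9 yaw -37.51 J7 -2.08
```

move_arm --pt "0 0 0 0"

```text
time: 30.45
ee_pos: [0.5066, -0.1725, -0.0168]
eef_rot: [0.947, -0.321, 0.0, -0.0]
ft_force: [2.2, -4.4, -0.3]
width: 0.0006
```

```bash
python3 st2.py
```

```text
t 30.45 Ftool [4.41 2.21 0.25] pos [ 0.5066 -0.1725 -0.0168] r 0.1643 phi -120.91 yaw -37.48 J7 -2.08
```

move_arm --pt "-0.0016 0.0002 0 0.01" --pt "-0.0016 0.0002 0 0.01"

```text
time: 30.65
ee_pos: [0.5053, -0.1718, -0.0168]
eef_rot: [0.945, -0.326, 0.0, 0.0]
ft_force: [3.3, -3.9, -0.7]
width: 0.0006
```

```bash
python3 st2.py
```

```text
t 30.65 Ftool [4.99 1.02 0.66] pos [ 0.5053 -0.1718 -0.0168] r 0.1644 phi -121.43 yaw -38.08 J7 -2.09
```

move_arm --pt "-0.0016 0.0002 0 0.01" --pt "-0.0016 0.0002 0 0.01"

```text
time: 30.85
ee_pos: [0.5041, -0.1712, -0.0167]
eef_rot: [0.944, -0.331, 0.001, 0.0]
ft_force: [4.4, -5.5, -2.3]
width: 0.0008
```

```bash
python3 st2.py
```

```text
t 30.85 Ftool [6.89 1.53 2.34] pos [ 0.5041 -0.1712 -0.0167] r 0.1645 phi -121.87 yaw -38.66 J7 -2.1
```

move_arm --pt "-0.0016 0.0002 0 0.01" --pt "-0.0016 0.0002 0 0.01"

```text
time: 31.05
ee_pos: [0.5027, -0.1701, -0.0168]
eef_rot: [0.942, -0.336, 0.0, -0.0]
ft_force: [3.9, -4.3, -0.5]
width: 0.0005
```

```bash
python3 st2.py
```

```text
t 31.05 Ftool [5.74 0.89 0.45] pos [ 0.5027 -0.1701 -0.0168] r 0.1643 phi -122.5 yaw -39.23 J7 -2.11
```

move_arm --pt "-0.0005 0 0 0.003" --pt "-0.0005 0 0 0.003"

```text
time: 31.25
ee_pos: [0.5025, -0.1699, -0.0167]
eef_rot: [0.942, -0.337, 0.001, -0.0]
ft_force: [3.4, -5.0, -2.0]
width: 0.0002
```

```bash
python3 st2.py
```

```text
t 31.25 Ftool [5.78 1.67 1.99] pos [ 0.5025 -0.1699 -0.0167] r 0.1643 phi -122.61 yaw -39.38 J7 -2.11
```

move_arm --pt "-0.0005 0 0 0.003" --pt "-0.0005 0 0 0.003"

```text
time: 31.45
ee_pos: [0.5021, -0.1697, -0.0167]
eef_rot: [0.941, -0.338, 0.001, 0.0]
ft_force: [3.9, -5.6, -2.0]
width: 0.0
```

```bash
python3 st2.py; python3 - <<'E'
from h import *
p,d=imaging.camera("scene");p=cv2.resize(p[230:330,235:355],None,fx=6,fy=6,interpolation=cv2.INTER_CUBIC)
cv2.imwrite("pics/s12.png",p[:,:,::-1])
E
```

```text
t 31.45 Ftool [6.58 1.82 1.99] pos [ 0.5021 -0.1697 -0.0167] r 0.1643 phi -122.75 yaw -39.56 J7 -2.12
```

View pics/s12.png

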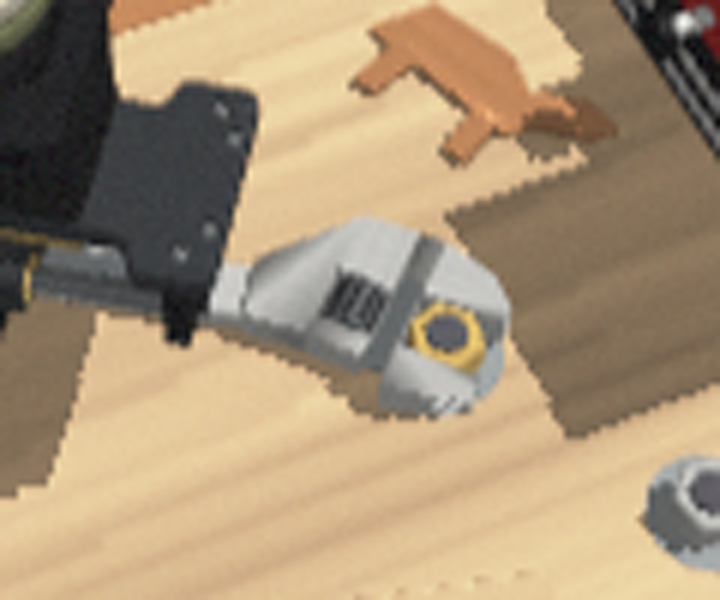

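Between these two views the wrench turned about 5°, but the nut looks unrotated. I'll back off and look closely before any more push.

move_arm --pt "0.005 0 0 0" --pt "0.012 0 -0.005 0" --pt "0.012 0 -0.04 0" --pt "0.005 -0.03 -0.08 0" --pt "-0.006 -0.07 -0.115 0" --pt "-0.014 -0.105 -0.117 0" --pt "-0.016 -0.118 -0.117 0" --pt "-0.016 -0.118 -0.117 0" --pt "-0.016 -0.118 -0.117 0"

```text
time: 32.4
ee_pos: [0.5636, -0.069, 0.0994]
eef_rot: [0.941, -0.338, -0.001, 0.0]
ft_force: [0.6, -0.2, -0.4]
width: 0.0006
```

```bash
python3 - <<'E'
from h import *
import pickle
s=read_state();print(np.round(s['ee_pos'],4),np.round(s['eef_rot'],4),np.round(s['ft_force'],2))
c=imaging.get_calibration("wrist");pickle.dump(c,open("pics/w13.pkl","wb"))
p,d=imaging.camera("wrist");cv2.imwrite("pics/w13raw.png",p[:,:,::-1])
cv2.imwrite("pics/w13.png",cv2.resize(p[145:245,180:320],None,fx=5.5,fy=5.5,interpolation=cv2.INTER_CUBIC)[:,:,::-1])
E
```

```text
[ 0.5636 -0.069   0.0994] [ 9.410e-01 -3.384e-01 -9.000e-04  4.000e-04] [ 0.64 -0.2  -0.45]
```

View pics/w13.png

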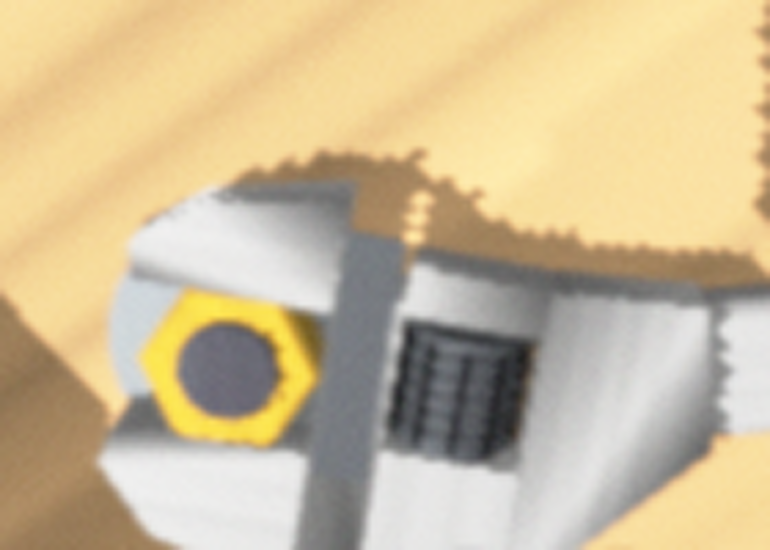

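```bash
cat > hexfit.py <<'E'
from h import *
import pickle
from scipy.optimize import minimize
def hexyaw(img,c,zt=.0328,box=None):
    hsv=cv2.cvtColor(img,cv2.COLOR_BGR2HSV)
    m=cv2.inRange(hsv,(20,190,120),(33,255,255))
    n0=proj(c,[.591,-.0315,.0328]);yy,xx=np.mgrid[:m.shape[0],:m.shape[1]]
    m[(abs(xx-n0[0])>22)|(abs(yy-n0[1])>22)]=0
    # upsample saturation for subpixel
    cs,_=cv2.findContours(cv2.resize(m,None,fx=8,fy=8,interpolation=cv2.INTER_LINEAR)//128*255,cv2.RETR_EXTERNAL,cv2.CHAIN_APPROX_NONE)
    k=max(cs,key=cv2.contourArea)[:,0,:].astype(float);k=(k+.5)/8-.5
    W=np.array([back(c,u,v,zt)[:2] for u,v in cv2.convexHull(k.astype(np.float32))[:,0]])
    # resample hull
    P=np.vstack([W,W[:1]]);L=np.r_[0,np.cumsum(np.hypot(*np.diff(P,axis=0).T))];s=np.linspace(0,L[-1],400)
    Q=np.c_[np.interp(s,L,P[:,0]),np.interp(s,L,P[:,1])]
    def cost(x):
        a=x[3]+np.arange(6)*np.pi/3;d=(Q-x[:2])@np.array([np.cos(a),np.sin(a)]);return np.mean(np.abs(d.max(1)-x[2]))*1e3
    best=min((minimize(cost,[*Q.mean(0),.012,t],method='Nelder-Mead',options=dict(maxiter=4000,xatol=1e-6,fatol=1e-7)) for t in np.radians([0,15,30,45])),key=lambda r:r.fun)
    x=best.x;return x[:2].round(4),(x[2]*2000).round(2),(np.degrees(x[3])%60).round(2),round(best.fun,3)
if __name__=="__main__":
    for f,p in(("pics/w1.png","pics/w1.pkl"),("pics/w8.png","pics/w8.pkl"),("pics/w13raw.png","pics/w13.pkl")):
        print(f,hexyaw(cv2.imread(f),pickle.load(open(p,"rb"))))
E
python3 hexfit.py
python3 - <<'E'
from h import *
import pickle
c=pickle.load(open("pics/w13.pkl","rb"))
q=lambda u,v,z:back(c,180+(u+.5)/5.5-.5,145+(v+.5)/5.5-.5,z)
def ang(a,b,z):
    e=q(*b,z)-q(*a,z);return np.degrees(np.arctan2(e[1],e[0]))%180
print("sliding jaw face",ang((135,272),(330,310),.034),"rail L",ang((352,235),(300,549),.034)-90,"rail R",ang((405,245),(360,549),.034)-90,"worm top edge",ang((410,325),(530,343),.036),"worm left",ang((410,325),(390,440),.036)-90)
E
```

```text
sliding jaw face 38.92640526732106 rail L 39.66058273682134 rail R 41.076256156326 worm top edge 41.53707156373062 worm left 39.83730687796762Traceback (most recent call last):
  File "hexfit.py", line 22, in <module>
    print(f,hexyaw(cv2.imread(f),pickle.load(open(p,"rb"))))
            ~~~~~~^^^^^^^^^^^^^^^^^^^^^^^^^^^^^^^^^^^^^^^^^
  File "hexfit.py", line 11, in hexyaw
    k=max(cs,key=cv2.contourArea)[:,0,:].astype(float);k=(k+.5)/8-.5
      ~~~^^^^^^^^^^^^^^^^^^^^^^^^
ValueError: max() iterable argument is empty
```

View pics/w13raw.png

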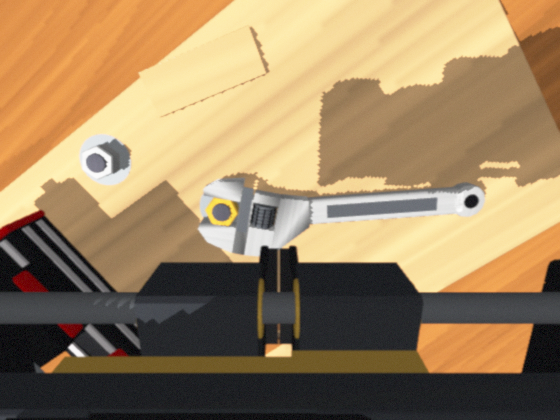

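```bash
python3 - <<'E'
import cv2,pickle
from h import *
a=cv2.imread("pics/w13raw.png");c=pickle.load(open("pics/w13.pkl","rb"));print(proj(c,[.591,-.0315,.0328]))
h=cv2.cvtColor(a,cv2.COLOR_BGR2HSV)
print(h[212,204:246].tolist())
E
sed -i 's/(20,190,120),(33,255,255)/(18,175,120),(32,255,255)/' hexfit.py; python3 hexfit.py
```

```text
[221.0590281  211.23200121]
[[80, 4, 216], [23, 34, 224], [23, 98, 242], [25, 155, 250], [26, 169, 252], [26, 173, 252], [26, 166, 251], [22, 147, 237], [18, 70, 168], [123, 18, 128], [117, 20, 130], [123, 20, 125], [120, 21, 121], [120, 21, 120], [120, 23, 123], [123, 21, 119], [125, 24, 118], [120, 21, 119], [125, 26, 117], [115, 24, 116], [117, 22, 114], [130, 26, 117], [117, 24, 117], [123, 22, 117], [132, 23, 112], [162, 12, 104], [18, 109, 136], [21, 170, 209], [24, 178, 244], [26, 171, 251], [26, 172, 251], [25, 176, 247], [22, 183, 224], [21, 152, 178], [20, 81, 148], [18, 10, 131], [110, 12, 131], [115, 12, 127], [113, 16, 128], [120, 16, 128], [108, 20, 130], [113, 16, 128]]
pics/w1.png (array([ 0.5929, -0.0363]), np.float64(17.04), np.float64(8.82), np.float64(1.501))
pics/w8.png (array([ 0.5892, -0.0387]), np.float64(13.02), np.float64(10.23), np.float64(1.757))
pics/w13raw.png (array([ 0.5873, -0.0402]), np.float64(9.08), np.float64(37.72), np.float64(0.891))
```

```bash
sed -i 's/m=cv2.inRange.*/sat=hsv[...,1].copy(); sat[(hsv[...,0]<15)|(hsv[...,0]>35)]=0; m=cv2.GaussianBlur(sat,(0,0),.6)/; s/cv2.resize(m,None,fx=8,fy=8,interpolation=cv2.INTER_LINEAR)\/\/128\*255/((cv2.resize(m,None,fx=8,fy=8,interpolation=cv2.INTER_CUBIC)>85)*255).astype(np.uint8)/; s/>22/>17/g' hexfit.py
sed -i 's/k=max(cs.*k=(k/k=max(cs,key=cv2.contourArea)[:,0,:].astype(float);k=(k/' hexfit.py; python3 hexfit.py
```

```text
pics/w1.png (array([ 0.5918, -0.032 ]), np.float64(25.65), np.float64(40.94), np.float64(0.4))
pics/w8.png (array([ 0.5906, -0.0313]), np.float64(24.6), np.float64(31.0), np.float64(0.853))
pics/w13raw.png (array([ 0.5907, -0.0316]), np.float64(24.07), np.float64(14.62), np.float64(0.519))
```

The nut's flats have turned about 26° (0.46 rad), but the wrench sits about 5° past them, so there is play: the fit was not tight, or the jaws were pushed open a little. I'll nudge the handle back to line up with the flats, roll the worm shut again, then retighten gently.

```bash
python3 - <<'E'
from h import *
import pickle
c=pickle.load(open("pics/w13.pkl","rb"))
H=back(c,470,201,.03);d=(H-[.591,-.0315,0])[:2];print(H,np.hypot(*d),np.degrees(np.arctan2(d[1],d[0])-np.arctan2(-45,-197))%360)
for uv in((330,197),(330,222),(440,190),(440,213)): print(uv,back(c,*uv,.03).round(4))
E
```

```text
[ 0.46755893 -0.19327805  0.03      ] 0.20349406554423388 39.788276652409365
(330, 197) [ 0.5431 -0.1071  0.03  ]
(330, 222) [ 0.526  -0.0941  0.03  ]
(440, 190) [ 0.4911 -0.1793  0.03  ]
(440, 213) [ 0.4744 -0.1689  0.03  ]
```

move_arm --pt "-0.006 0.03 0 0" --pt "-0.015 0.065 0 0" --pt "-0.024 0.1 0.02 0" --pt "-0.027 0.1165 0.06 0" --pt "-0.027 0.1165 0.095 0" --pt "-0.027 0.1165 0.11 0" --pt "-0.027 0.1165 0.116 0" --pt "-0.027 0.1165 0.116 0"

```text
time: 33.25
ee_pos: [0.4686, -0.1416, -0.0163]
eef_rot: [0.941, -0.339, -0.001, 0.0]
ft_force: [0.6, -0.9, 0.5]
width: 0.0006
```

```bash
python3 st2.py; python3 - <<'E'
from h import *
p,d=imaging.camera("scene");p=cv2.resize(p[200:340,195:355],None,fx=4.5,fy=4.5,interpolation=cv2.INTER_CUBIC)
cv2.imwrite("pics/s14.png",p[:,:,::-1])
p,d=imaging.camera("wrist");cv2.imwrite("pics/w14.png",p[:,:,::-1])
E
```

```text
t 33.25 Ftool [ 1.09  0.31 -0.52] pos [ 0.4686 -0.1416 -0.0163] r 0.1647 phi -138.03 yaw -39.62 J7 -2.15
```

View pics/w14.png

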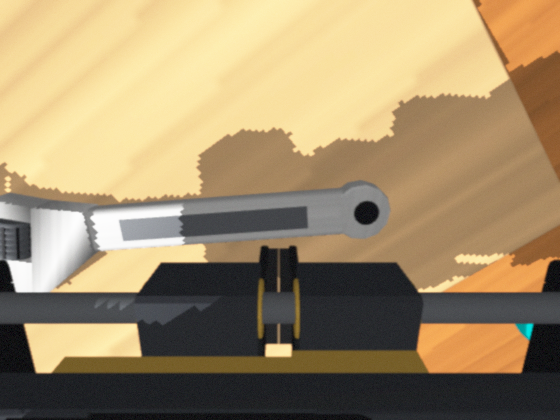

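View pics/s14.png

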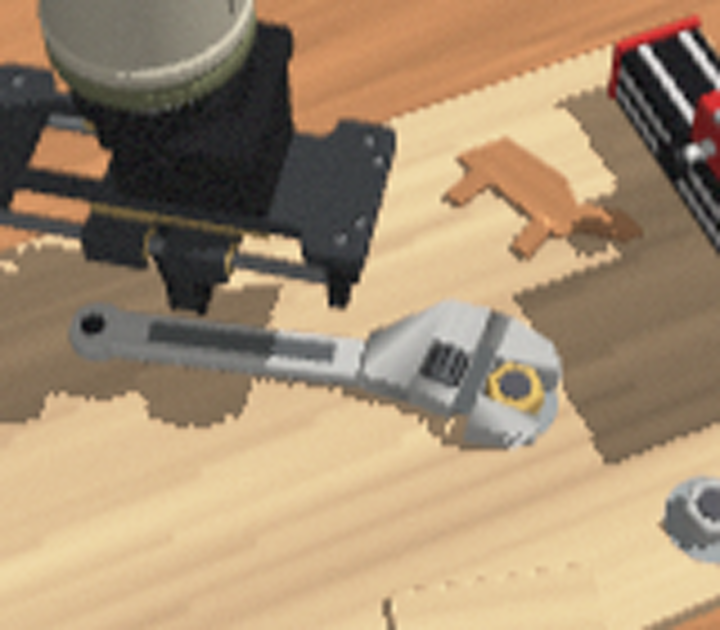

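move_arm --pt "0.003 0 0 0" --pt "0.006 0 0 0" --pt "0.009 0 0 0" --pt "0.011 0 0 0"

```text
time: 33.75
ee_pos: [0.4782, -0.1481, -0.0156]
eef_rot: [0.941, -0.338, 0.0, 0.0]
ft_force: [-2.2, 1.7, 1.5]
width: 0.0007
```

```bash
python3 st2.py
```

```text
t 33.75 Ftool [-2.79  0.08 -1.53] pos [ 0.4782 -0.1481 -0.0156] r 0.1622 phi -134.05 yaw -39.55 J7 -2.14
```

move_arm --pt "0.0015 0 0 -0.01" --pt "0.003 0 0 -0.02"

```text
time: 33.95
ee_pos: [0.4799, -0.1497, -0.0159]
eef_rot: [0.945, -0.328, -0.0, 0.0]
ft_force: [-4.1, 3.1, 3.8]
width: 0.0007
```

```bash
python3 st2.py; python3 - <<'E'
from h import *
import pickle
c=imaging.get_calibration("wrist");p,d=imaging.camera("wrist");cv2.imwrite("pics/w15.png",p[:,:,::-1])
pickle.dump(c,open("pics/w15.pkl","wb"))
E
```

```text
t 33.95 Ftool [-5.14  0.16 -3.79] pos [ 0.4799 -0.1497 -0.0159] r 0.1622 phi -133.23 yaw -38.34 J7 -2.12
```

View pics/w15.png

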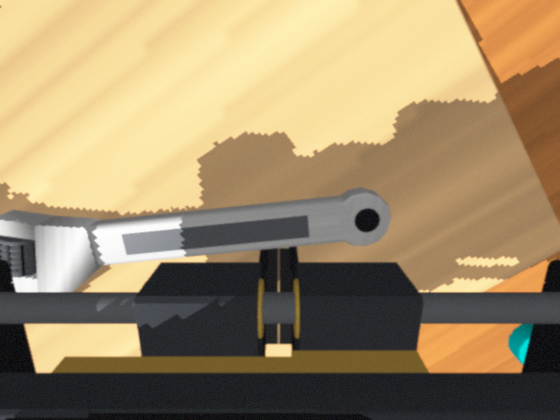

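```bash
python3 - <<'E'
from h import *
import pickle
c=pickle.load(open("pics/w15.pkl","rb"))
H=back(c,368,220,.03);d=(H-[.591,-.0315,0])[:2];print(H,np.hypot(*d),np.degrees(np.arctan2(d[1],d[0])-np.arctan2(-45,-197))%360)
E
```

```text
[ 0.47512009 -0.20068619  0.03      ] 0.20506613225515574 42.72466417959779
```

move_arm --pt "0 0 0 0" --pt "0 0 0 0"

```text
time: 34.2
ee_pos: [0.4803, -0.1499, -0.0159]
eef_rot: [0.944, -0.329, 0.0, 0.0]
ft_force: [-0.3, 0.7, 0.9]
width: 0.0006
```

```bash
python3 st2.py
```

```text
t 34.2 Ftool [-0.65 -0.35 -0.92] pos [ 0.4803 -0.1499 -0.0159] r 0.1621 phi -133.07 yaw -38.41 J7 -2.12
```

move_arm --pt "0.001 0 0 -0.006" --pt "0.002 0 0 -0.012" --pt "0.002 0 0 -0.012"

```text
time: 34.5
ee_pos: [0.4814, -0.1509, -0.016]
eef_rot: [0.946, -0.323, -0.0, 0.0]
ft_force: [-3.1, 1.9, 1.7]
width: 0.0003
```

```bash
python3 st2.py
```

```text
t 34.5 Ftool [-3.61  0.34 -1.74] pos [ 0.4814 -0.1509 -0.016 ] r 0.162 phi -132.54 yaw -37.69 J7 -2.1
```

move_arm --pt "0.001 0 0 -0.006" --pt "0.002 0 0 -0.012" --pt "0.002 0 0 -0.012"

```text
time: 34.8
ee_pos: [0.483, -0.1524, -0.016]
eef_rot: [0.948, -0.317, -0.0, 0.0]
ft_force: [-5.3, 1.2, 1.7]
width: 0.0006
```

```bash
python3 st2.py
```

```text
t 34.8 Ftool [-4.93  2.28 -1.68] pos [ 0.483  -0.1524 -0.016 ] r 0.1621 phi -131.79 yaw -37.0 J7 -2.09
```

move_arm --pt "-0.005 0 0 0" --pt "-0.01 0 -0.005 0" --pt "-0.01 0 -0.04 0" --pt "-0.005 -0.03 -0.08 0" --pt "0.005 -0.07 -0.115 0" --pt "0.014 -0.103 -0.116 0" --pt "0.0165 -0.1166 -0.116 0" --pt "0.0165 -0.1166 -0.116 0" --pt "0.0165 -0.1166 -0.116 0"

```text
time: 35.7
ee_pos: [0.5657, -0.0699, 0.0995]
eef_rot: [0.948, -0.318, -0.001, 0.0]
ft_force: [-0.9, 0.1, -0.3]
width: 0.0006
```

```bash
cat > look.py <<'E'
import sys
from hexfit import *
n=sys.argv[1]
s=read_state();print(np.round(s['ee_pos'],4),np.round(s['ft_force'],2),round(s['time'],2))
c=imaging.get_calibration("wrist");pickle.dump(c,open(f"pics/w{n}.pkl","wb"))
p,d=imaging.camera("wrist");p=np.ascontiguousarray(p[:,:,::-1]);cv2.imwrite(f"pics/w{n}raw.png",p)
np.save(f"pics/w{n}.npy",d)
cv2.imwrite(f"pics/w{n}.png",cv2.resize(p[145:245,180:320],None,fx=5.5,fy=5.5,interpolation=cv2.INTER_CUBIC))
print("nut",hexyaw(p,c))
# rectified top-down view at z=.034, 8px/mm, x-> right=-wy.. just world axes
X0,Y0,S=.591,-.0315,6.0
ww=120*int(S)
M=[]
src=[];dst=[]
for dx,dy in((-.06,-.06),(.06,-.06),(.06,.06),(-.06,.06)):
    src.append(proj(c,[X0+dx,Y0+dy,.034]));dst.append([(-dy+.06-.0)*1000*S,(.06-dx)*1000*S])
Hm=cv2.getPerspectiveTransform(np.float32(src),np.float32(dst))
cv2.imwrite(f"pics/r{n}.png",cv2.warpPerspective(p,Hm,(720,720),flags=cv2.INTER_CUBIC)[60:660])
E
python3 look.py 16
```

```text
[ 0.5657 -0.0699  0.0995] [-0.89  0.1  -0.25] 35.7
nut (array([ 0.5908, -0.0317]), np.float64(24.19), np.float64(14.54), np.float64(0.522))
```

View pics/r16.png

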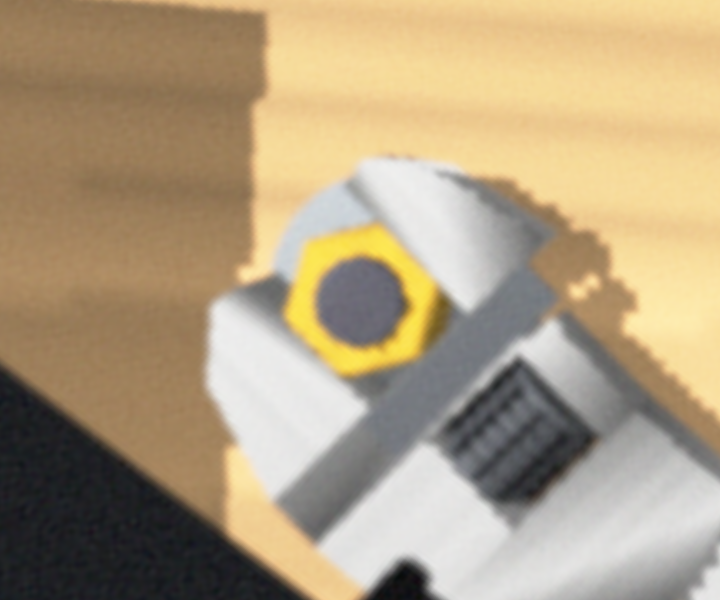

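View pics/w16.png

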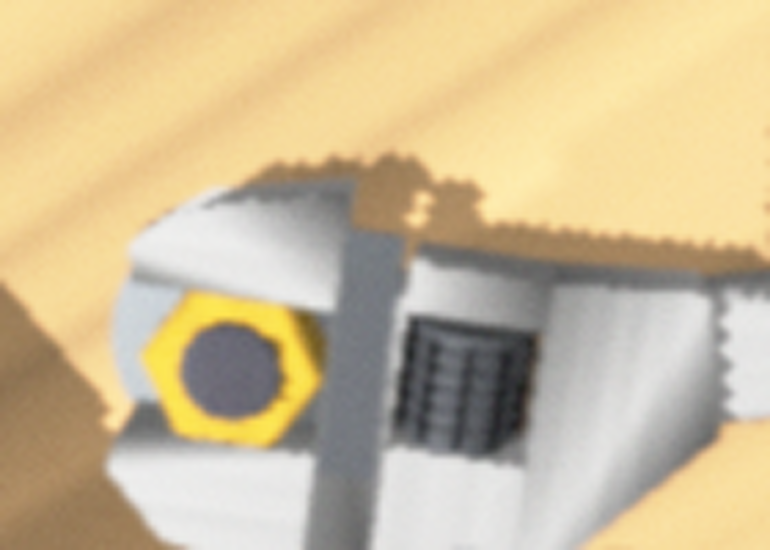

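The nut stayed put (normal 14.5°, the same as before the nudge), and the wrench is now parallel to its flats at yaw ≈44.5°, with about 1 mm of gap visible. In the crop the worm's centre is at (467,388).

```bash
python3 - <<'E'
from h import *
import pickle
from scipy.spatial.transform import Rotation as Ro
c=pickle.load(open("pics/w16.pkl","rb"));s=read_state()
q=lambda u,v,z:back(c,180+(u+.5)/5.5-.5,145+(v+.5)/5.5-.5,z)
W=q(467,388,.035);T=Ro.from_quat(s['eef_rot']).as_matrix();print(W,"tool",(T.T@(W-s['ee_pos'])).round(4),"yaw",np.degrees(np.arctan2(T[1,0],T[0,0])))
a=np.radians(44.5);print("expected",[.591+np.cos(a)*-.036+np.sin(a)*.0018,-.0315-np.sin(a)*.036-np.cos(a)*.0018])
d=np.load("pics/w16.npy");K=np.array(c['camera_matrix'])
for u,v in((467,388),(440,360),(490,420)):
  uu,vv=int(180+u/5.5),int(145+v/5.5);X=np.array(c['R']).T@(np.linalg.inv(K)@[uu,vv,1]*d[vv,uu]-np.array(c['t']));print(X.round(4))
E
```

```text
[ 0.56793774 -0.05798137  0.035     ] tool [-0.0055 -0.0115  0.0645] yaw -37.09690567856766
expected [np.float64(0.5665846205061892), np.float64(-0.058016584323272155)]
[ 0.5688 -0.0582  0.0371]
[ 0.5735 -0.0576  0.0345]
[ 0.5618 -0.0579  0.0354]
```

move_arm --pt "-0.003 -0.002 0.02 0" --pt "-0.0067 -0.0036 0.055 0" --pt "-0.0067 -0.0036 0.085 0" --pt "-0.0067 -0.0036 0.096 0" --pt "-0.0067 -0.0036 0.0995 0" --pt "-0.0067 -0.0036 0.1005 0" --pt "-0.0067 -0.0036 0.101 0" --pt "-0.0067 -0.0036 0.101 0"

```text
time: 36.55
ee_pos: [0.5644, -0.0625, 0.0003]
eef_rot: [0.948, -0.318, 0.001, -0.0]
ft_force: [0.9, 1.3, -0.0]
width: 0.0007
```

```bash
cat > st.py <<'E'
from h import *
s=read_state();F=np.array(s['ft_force']);a=np.radians(44.5);wx=np.array([np.cos(a),np.sin(a)]);wy=np.array([-wx[1],wx[0]])
e=np.array(s['ee_pos'])[:2]-[.568,-.058]
print("t",round(s['time'],2),"pos",np.round(s['ee_pos'],4),"Fx_w",round(F[:2]@wx,2),"Fy_w",round(F[:2]@wy,2),"Fz",round(F[2],2),"rel worm",np.round([e@wx*1000,e@wy*1000],1),"J7",round(s['joint_positions'][6],2))
E
python3 st.py
```

```text
t 36.55 pos [ 5.644e-01 -6.250e-02  3.000e-04] Fx_w 1.58 Fy_w 0.29 Fz -0.05 rel worm [-5.7 -0.7] J7 -2.31
```

move_arm --pt "-0.0003 0.002 0.001 0" --pt "-0.0003 0.002 0.002 0" --pt "-0.0003 0.002 0.0025 0" --pt "-0.0003 0.002 0.0025 0"

```text
time: 36.95
ee_pos: [0.5625, -0.064, -0.0027]
eef_rot: [0.948, -0.318, 0.0, 0.0]
ft_force: [-1.5, -0.9, 5.4]
width: 0.0007
```

```bash
python3 st.py
```

```text
t 36.95 pos [ 0.5625 -0.064  -0.0027] Fx_w -1.71 Fy_w 0.41 Fz 5.4 rel worm [-8.1 -0.4] J7 -2.31
```

move_arm --pt "0.0003 -0.0015 0 0" --pt "0.0005 -0.003 0 0" --pt "0.0007 -0.0045 0 0" --pt "0.0009 -0.006 0 0" --pt "0.0011 -0.0075 0 0"

```text
time: 37.45
ee_pos: [0.5654, -0.0613, -0.0023]
eef_rot: [0.948, -0.319, -0.001, 0.002]
ft_force: [-16.3, -7.4, 24.9]
width: 0.0003
```

```bash
python3 st.py
```

```text
t 37.45 pos [ 0.5654 -0.0613 -0.0023] Fx_w -16.82 Fy_w 6.11 Fz 24.91 rel worm [-4.1 -0.5] J7 -2.32
```

move_arm --pt "0.0002 -0.0015 0 0" --pt "0.0004 -0.003 0 0" --pt "0.0007 -0.0045 0 0"

```text
time: 37.75
ee_pos: [0.5699, -0.0576, -0.002]
eef_rot: [0.948, -0.318, -0.0, 0.002]
ft_force: [-10.0, -5.6, 17.9]
width: 0.0005
```

```bash
python3 st.py
```

```text
t 37.75 pos [ 0.5699 -0.0576 -0.002 ] Fx_w -11.1 Fy_w 3.03 Fz 17.93 rel worm [ 1.7 -1.1] J7 -2.33
```

move_arm --pt "0.0002 -0.0015 0 0" --pt "0.0004 -0.003 0 0" --pt "0.0007 -0.0045 0 0"

```text
time: 38.05
ee_pos: [0.5728, -0.0549, -0.0021]
eef_rot: [0.948, -0.318, -0.001, 0.002]
ft_force: [-12.0, -7.5, 20.1]
width: 0.0007
```

```bash
python3 st.py
```

```text
t 38.05 pos [ 0.5728 -0.0549 -0.0021] Fx_w -13.79 Fy_w 3.1 Fz 20.13 rel worm [ 5.6 -1.2] J7 -2.33
```

move_arm --pt "0 0 -0.004 0" --pt "0 0.005 -0.03 0" --pt "0.004 0.018 -0.065 0" --pt "0.006 0.02 -0.095 0" --pt "0.006 0.02 -0.102 0" --pt "0.006 0.02 -0.102 0"

```text
time: 38.65
ee_pos: [0.5677, -0.0715, 0.0998]
eef_rot: [0.948, -0.317, 0.001, -0.0]
ft_force: [0.0, 0.6, -0.2]
width: 0.0003
```

```bash
python3 look.py 17
```

```text
[ 0.5677 -0.0715  0.0998] [ 0.05  0.61 -0.16] 38.65
nut (array([ 0.5908, -0.0316]), np.float64(24.16), np.float64(13.63), np.float64(0.571))
```

View pics/r17.png

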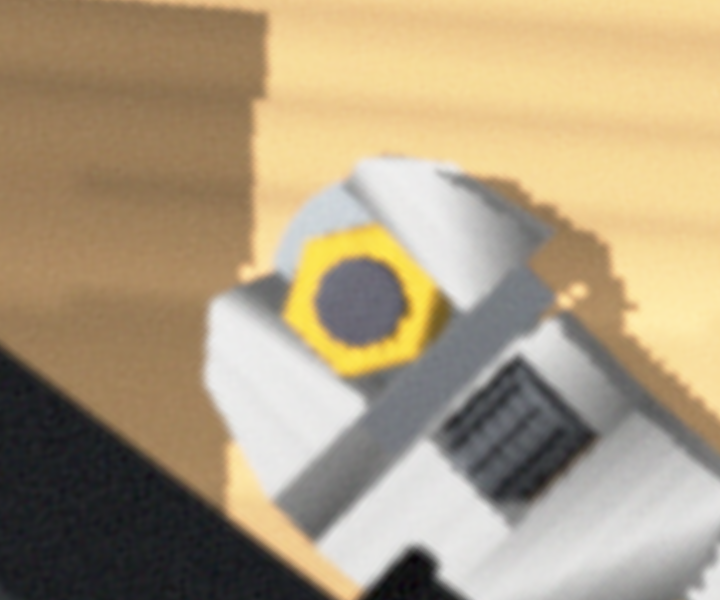

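View pics/w17.png

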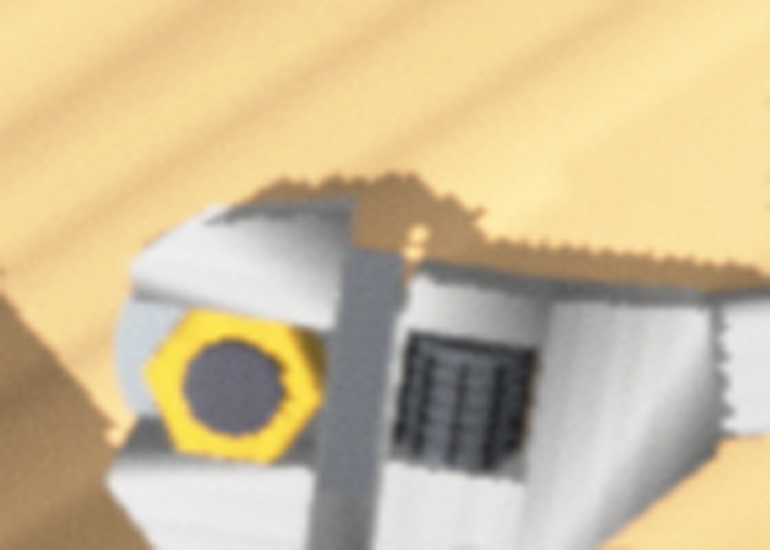

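move_arm --pt "0.01 0.03 0 -0.04" --pt "0.022 0.065 0 -0.08" --pt "0.032 0.1 0.02 -0.11" --pt "0.0347 0.1135 0.06 -0.11" --pt "0.0347 0.1135 0.095 -0.11" --pt "0.0347 0.1135 0.11 -0.11" --pt "0.0347 0.1135 0.116 -0.11" --pt "0.0347 0.1135 0.116 -0.11"

```text
time: 39.5
ee_pos: [0.5263, -0.1822, -0.0176]
eef_rot: [0.964, -0.264, -0.0, -0.0]
ft_force: [-0.2, -0.9, 0.2]
width: 0.0003
```

```bash
python3 st2.py
```

```text
t 39.5 Ftool [ 0.26  0.87 -0.19] pos [ 0.5263 -0.1822 -0.0176] r 0.164 phi -113.23 yaw -30.65 J7 -1.96
```

move_arm --pt "-0.002 0 0 0" --pt "-0.004 0 0 0" --pt "-0.005 0 0 0" --pt "-0.006 0 0 0"

```text
time: 39.9
ee_pos: [0.5214, -0.1801, -0.0167]
eef_rot: [0.964, -0.265, 0.001, 0.0]
ft_force: [-0.3, 0.3, -0.8]
width: 0.0006
```

```bash
python3 st2.py
```

```text
t 39.9 Ftool [-0.37 -0.07  0.75] pos [ 0.5214 -0.1801 -0.0167] r 0.1641 phi -115.12 yaw -30.72 J7 -1.97
```

Now I advance in small arc steps, tracking push against angle.

move_arm --pt "-0.001 0.0001 0 0.006" --pt "-0.002 0.0002 0 0.012"

```text
time: 40.1
ee_pos: [0.5192, -0.1792, -0.0172]
eef_rot: [0.963, -0.271, 0.0, 0.0]
ft_force: [-0.3, 0.0, -0.1]
width: 0.0012
```

```bash
python3 st2.py
```

```text
t 40.1 Ftool [-0.28  0.12  0.07] pos [ 0.5192 -0.1792 -0.0172] r 0.1643 phi -115.94 yaw -31.44 J7 -1.98
```

move_arm --pt "-0.001 0.0001 0 0.006" --pt "-0.002 0.0002 0 0.012"

```text
time: 40.3
ee_pos: [0.5176, -0.1786, -0.0172]
eef_rot: [0.961, -0.277, 0.0, 0.0]
ft_force: [1.3, -1.5, 0.7]
width: 0.0008
```

```bash
python3 st2.py
```

```text
t 40.3 Ftool [ 1.89  0.53 -0.66] pos [ 0.5176 -0.1786 -0.0172] r 0.1643 phi -116.51 yaw -32.13 J7 -1.99
```

move_arm --pt "-0.0005 0.0001 0 0.003" --pt "-0.001 0.0001 0 0.006"

```text
time: 40.5
ee_pos: [0.5169, -0.1782, -0.0171]
eef_rot: [0.96, -0.28, 0.001, 0.0]
ft_force: [3.0, -1.3, -0.1]
width: 0.0003
```

```bash
python3 st2.py
```

```text
t 40.5 Ftool [ 3.26 -0.5   0.12] pos [ 0.5169 -0.1782 -0.0171] r 0.1644 phi -116.8 yaw -32.46 J7 -1.99
```

move_arm --pt "-0.0005 0.0001 0 0.003" --pt "-0.001 0.0001 0 0.006"

```text
time: 40.7
ee_pos: [0.516, -0.1778, -0.0171]
eef_rot: [0.959, -0.282, 0.001, 0.0]
ft_force: [3.4, -3.0, -0.2]
width: 0.0003
```

```bash
python3 st2.py
```

```text
t 40.7 Ftool [4.45 0.64 0.17] pos [ 0.516  -0.1778 -0.0171] r 0.1644 phi -117.14 yaw -32.81 J7 -2.0
```

move_arm --pt "-0.0005 0.0001 0 0.003" --pt "-0.0005 0.0001 0 0.003"

```text
time: 40.9
ee_pos: [0.5155, -0.1776, -0.0171]
eef_rot: [0.959, -0.284, 0.001, 0.0]
ft_force: [3.6, -2.7, 1.2]
width: 0.0007
```

```bash
python3 st2.py
```

```text
t 40.9 Ftool [ 4.53  0.3  -1.19] pos [ 0.5155 -0.1776 -0.0171] r 0.1644 phi -117.33 yaw -32.98 J7 -2.0
```

move_arm --pt "-0.0005 0.0001 0 0.003" --pt "-0.0005 0.0001 0 0.003"

```text
time: 41.1
ee_pos: [0.5149, -0.177, -0.0172]
eef_rot: [0.958, -0.285, 0.0, 0.0]
ft_force: [3.7, -2.9, 2.3]
width: 0.0005
```

```bash
python3 st2.py
```

```text
t 41.1 Ftool [ 4.73  0.42 -2.28] pos [ 0.5149 -0.177  -0.0172] r 0.1642 phi -117.61 yaw -33.13 J7 -2.01
```

move_arm --pt "-0.0005 0.0001 0 0.003" --pt "-0.001 0.0001 0 0.006"

```text
time: 41.3
ee_pos: [0.5141, -0.1766, -0.0172]
eef_rot: [0.958, -0.288, 0.0, 0.0]
ft_force: [4.3, -3.6, 3.8]
width: 0.0004
```

```bash
python3 st2.py
```

```text
t 41.3 Ftool [ 5.57  0.63 -3.84] pos [ 0.5141 -0.1766 -0.0172] r 0.1642 phi -117.92 yaw -33.48 J7 -2.01
```

move_arm --pt "0 0 0 0" --pt "0 0 0 0"

```text
time: 41.5
ee_pos: [0.5141, -0.1766, -0.0172]
eef_rot: [0.958, -0.288, 0.0, 0.0]
ft_force: [4.9, -3.4, 3.3]
width: 0.0005
```

```bash
python3 st2.py
```

```text
t 41.5 Ftool [ 5.97  0.16 -3.3 ] pos [ 0.5141 -0.1766 -0.0172] r 0.1643 phi -117.93 yaw -33.48 J7 -2.01
```

move_arm --pt "-0.0005 0.0001 0 0.003" --pt "-0.001 0.0001 0 0.006"

```text
time: 41.7
ee_pos: [0.5134, -0.1763, -0.0171]
eef_rot: [0.957, -0.291, 0.001, 0.0]
ft_force: [4.7, -4.2, 1.6]
width: 0.0006
```

```bash
python3 st2.py
```

```text
t 41.7 Ftool [ 6.27  0.9  -1.61] pos [ 0.5134 -0.1763 -0.0171] r 0.1643 phi -118.19 yaw -33.83 J7 -2.02
```

The push climbed to about 6 N and held there statically, well above the running push, so the nut is tight. I stop here, back off and inspect.

move_arm --pt "0.005 0 0 0" --pt "0.012 0 -0.005 0" --pt "0.012 0 -0.04 0" --pt "0.005 -0.03 -0.08 0" --pt "-0.006 -0.07 -0.115 0.03" --pt "-0.014 -0.105 -0.117 0.06" --pt "-0.016 -0.118 -0.117 0.06" --pt "-0.016 -0.118 -0.117 0.06" --pt "-0.016 -0.118 -0.117 0.06"

```text
time: 42.6
ee_pos: [0.5643, -0.0702, 0.0987]
eef_rot: [0.948, -0.32, -0.001, 0.001]
ft_force: [-0.1, -0.3, 0.3]
width: 0.0005
```

```bash
python3 look.py 18
```

```text
[ 0.5643 -0.0702  0.0987] [-0.13 -0.27  0.29] 42.6
nut (array([ 0.5908, -0.0318]), np.float64(24.13), np.float64(14.86), np.float64(0.592))
```

View pics/r18.png

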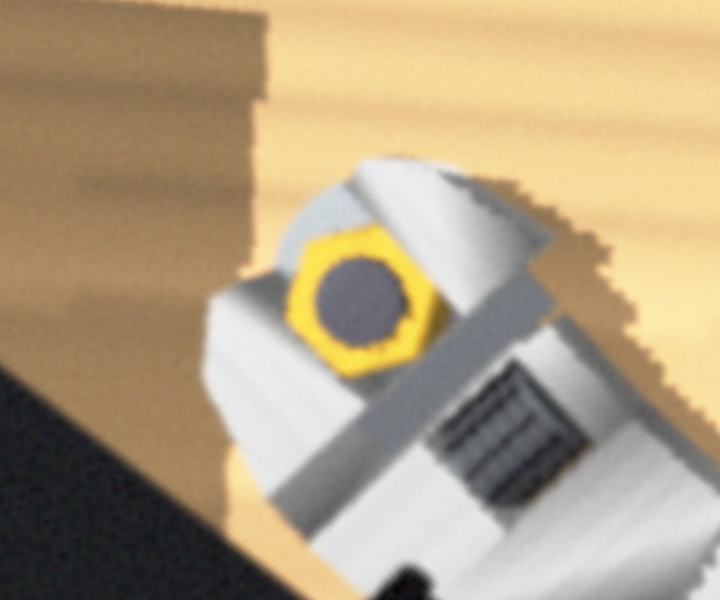

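View pics/w18.png

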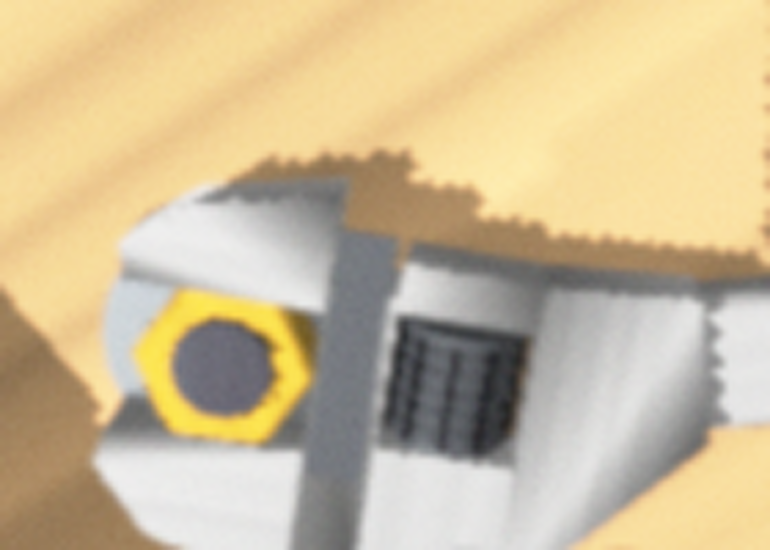

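```bash
cat > rect.py <<'E'
from h import *
import pickle,sys
def rect(n,yaw,S=10,z=.034,raw=None):
    c=pickle.load(open(f"pics/w{n}.pkl","rb"));p=cv2.imread(raw or f"pics/w{n}raw.png")
    a=np.radians(yaw);wx=np.array([np.cos(a),np.sin(a)]);wy=np.array([-wx[1],wx[0]])
    src=[];dst=[]
    for x,y in((-.05,-.03),(.02,-.03),(.02,.03),(-.05,.03)):
        P=np.array([.5909,-.0317])+x*wx+y*wy
        src.append(proj(c,[*P,z]));dst.append([(.02-x)*1000*S,(y+.03)*1000*S])
    H=cv2.getPerspectiveTransform(np.float32(src),np.float32(dst))
    return cv2.warpPerspective(p,H,(70*S,60*S),flags=cv2.INTER_CUBIC)
if __name__=="__main__":
    cv2.imwrite("pics/R1.png",rect(1,72.3,raw="pics/w1.png"))
    cv2.imwrite("pics/R13.png",rect(13,39.8));cv2.imwrite("pics/R17.png",rect(17,44.5));cv2.imwrite("pics/R18.png",rect(18,43.5))
    a=[cv2.imread(f"pics/R{i}.png") for i in(1,13,17,18)]
    m=np.vstack([np.hstack(a[:2]),np.hstack(a[2:])]);cv2.imwrite("pics/Rm.png",cv2.resize(m,(700,600),interpolation=cv2.INTER_AREA))
E
python3 rect.py
```

```text
(no output)
```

View pics/Rm.png

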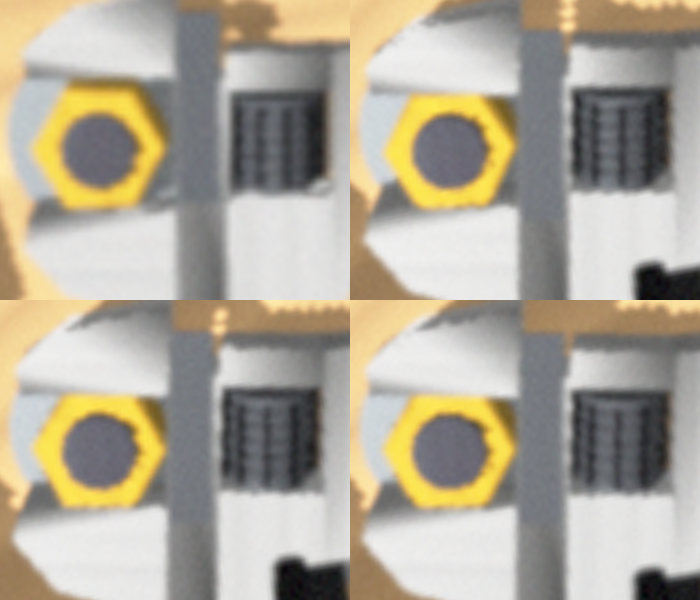

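View pics/R18.png

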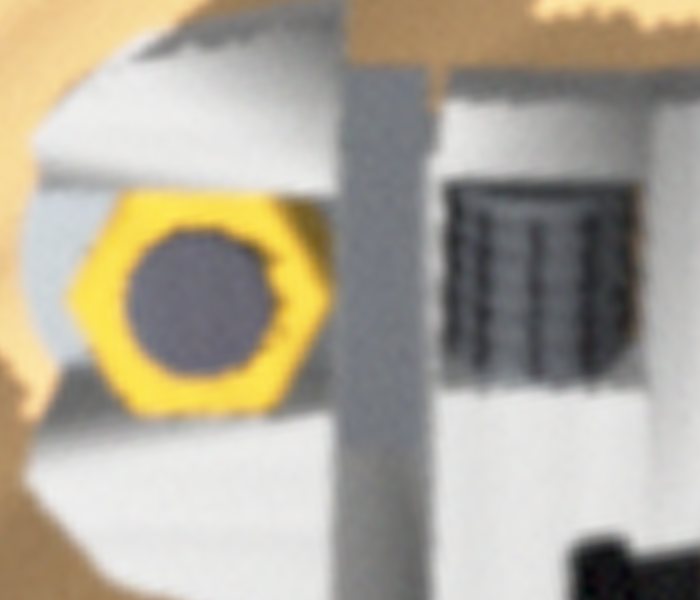

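View pics/R1.png

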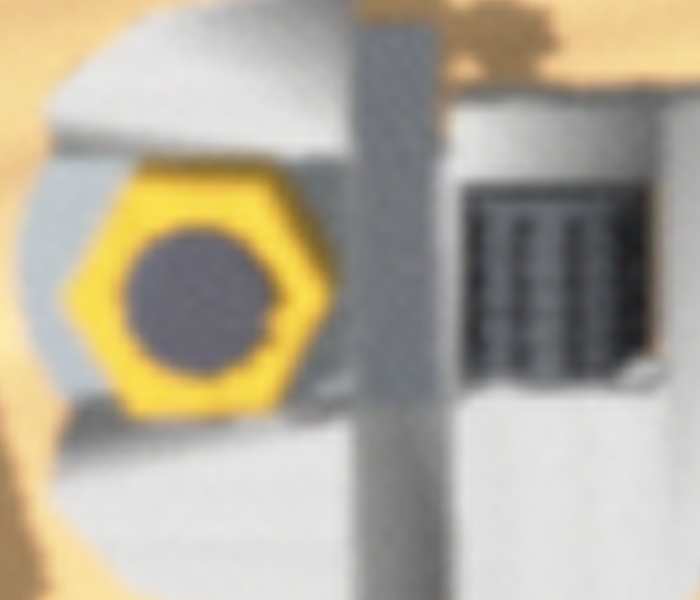

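```bash
cat > rot.py <<'E'
from h import *
import pickle
from scipy.ndimage import rotate
def W(n,raw=None,z=.0328,S=12,R=16):
    c=pickle.load(open(f"pics/w{n}.pkl","rb"));p=cv2.imread(raw or f"pics/w{n}raw.png")
    src=[];dst=[]
    for x,y in((-R,-R),(R,-R),(R,R),(-R,R)):
        src.append(proj(c,[.5908+x/1e3,-.0317+y/1e3,z]));dst.append([(R-y)*S,(R-x)*S])
    return cv2.warpPerspective(p,cv2.getPerspectiveTransform(np.float32(src),np.float32(dst)),(2*R*S,2*R*S),flags=cv2.INTER_CUBIC)
def feat(im):
    h=cv2.cvtColor(im,cv2.COLOR_BGR2HSV).astype(float);y=h[...,1]*h[...,2]/255; y[(h[...,0]<15)|(h[...,0]>35)]=0
    return cv2.GaussianBlur(np.clip(y-110,0,60).astype(np.float32),(0,0),5)
ims={n:W(n,"pics/w1.png" if n==1 else None) for n in(1,13,16,17,18)}
f={n:feat(i) for n,i in ims.items()}
N=f[18].shape[0];yy,xx=np.mgrid[:N,:N];m=((np.hypot(xx-N/2,yy-N/2)<13.5*12)*255).astype(np.uint8)
def est(a,b,init):
    M=cv2.getRotationMatrix2D((N/2,N/2),init,1).astype(np.float32)
    cc,M=cv2.findTransformECC(a,b,M,cv2.MOTION_EUCLIDEAN,(3,300,1e-7),m,1);return cc,np.degrees(np.arctan2(M[0,1],M[0,0]))
for n in(13,16,17,1):
    for i in((0,) if n!=1 else (-35,-30,-27,-22,27,30)):
        try:print(18,n,est(f[18],f[n],i))
        except Exception as e:print(n,i,"fail")
print(13,17,est(f[13],f[17],0),13,16,est(f[13],f[16],0))
cv2.imwrite("pics/nuts.png",cv2.resize(np.hstack([ims[n] for n in(13,16,17,18)]),(800,200),interpolation=cv2.INTER_AREA))
E
python3 rot.py
```

```text
18 13 (0.9923914116626261, np.float32(-1.4539107))
18 16 (0.9915494830398104, np.float32(0.41225922))
18 17 (0.9962011295651942, np.float32(0.42718112))
18 1 (0.9231115509207187, np.float32(-31.2392))
18 1 (0.9231110593552349, np.float32(-31.2382))
18 1 (0.9231108614203148, np.float32(-31.23818))
18 1 (0.9231108727706386, np.float32(-31.238148))
18 1 (0.9095182531152503, np.float32(29.560942))
18 1 (0.9095181120509817, np.float32(29.561483))
13 17 (0.9939165773811636, np.float32(1.840069)) 13 16 (0.9941878140622353, np.float32(1.6883498))
```

View pics/nuts.png

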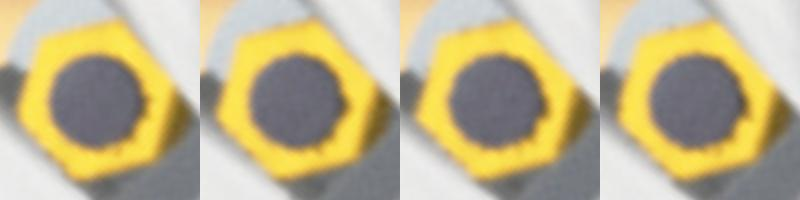

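Matching the nut pictures shows it has turned about 29° since the start. It backed off about 1.5° when I nudged the wrench, so it may not be fully tight. The jaws measure 4.7–4.9 mm closed in every view, so the fit holds. Going back to push again, carefully.

move_arm --pt "0.01 0.03 0 -0.04" --pt "0.022 0.065 0 -0.08" --pt "0.032 0.1 0.02 -0.1" --pt "0.0345 0.1129 0.06 -0.1" --pt "0.0345 0.1129 0.095 -0.1" --pt "0.0345 0.1129 0.11 -0.1" --pt "0.0345 0.1129 0.1155 -0.1" --pt "0.0345 0.1129 0.1155 -0.1"

```text
time: 43.45
ee_pos: [0.5245, -0.1799, -0.0156]
eef_rot: [0.962, -0.272, -0.0, -0.0]
ft_force: [-0.3, -0.2, 0.3]
width: 0.0006
```

```bash
python3 st2.py
```

```text
t 43.45 Ftool [-0.18  0.37 -0.29] pos [ 0.5245 -0.1799 -0.0156] r 0.1626 phi -114.14 yaw -31.52 J7 -1.98
```

move_arm --pt "-0.002 0.0002 0 0.01" --pt "-0.004 0.0004 0 0.022" --pt "-0.0055 0.0005 0 0.032" --pt "-0.007 0.0006 0 0.042"

```text
time: 43.85
ee_pos: [0.5183, -0.1767, -0.0152]
eef_rot: [0.956, -0.292, 0.001, 0.0]
ft_force: [-0.1, -0.5, -0.5]
width: 0.0006
```

```bash
python3 st2.py
```

```text
t 43.85 Ftool [0.25 0.49 0.46] pos [ 0.5183 -0.1767 -0.0152] r 0.1624 phi -116.59 yaw -33.98 J7 -2.02
```

move_arm --pt "-0.001 0.0001 0 0.006" --pt "-0.002 0.0002 0 0.012" --pt "-0.003 0.0003 0 0.018"

```text
time: 44.15
ee_pos: [0.5159, -0.1756, -0.0156]
eef_rot: [0.954, -0.301, 0.001, 0.0]
ft_force: [2.3, -1.3, -1.2]
width: 0.0006
```

```bash
python3 st2.py
```

```text
t 44.15 Ftool [ 2.62 -0.29  1.22] pos [ 0.5159 -0.1756 -0.0156] r 0.1625 phi -117.51 yaw -34.99 J7 -2.04
```

move_arm --pt "-0.0005 0.0001 0 0.003" --pt "-0.001 0.0001 0 0.006" --pt "-0.0015 0.0002 0 0.009"

```text
time: 44.45
ee_pos: [0.5146, -0.175, -0.0156]
eef_rot: [0.952, -0.305, 0.001, 0.0]
ft_force: [4.2, -2.7, -0.2]
width: 0.0007
```

```bash
python3 st2.py
```

```text
t 44.45 Ftool [ 4.95 -0.21  0.22] pos [ 0.5146 -0.175  -0.0156] r 0.1626 phi -118.02 yaw -35.5 J7 -2.05
```

move_arm --pt "-0.0005 0.0001 0 0.003" --pt "-0.001 0.0001 0 0.006" --pt "-0.001 0.0001 0 0.006"

```text
time: 44.75
ee_pos: [0.5138, -0.1745, -0.0156]
eef_rot: [0.951, -0.308, 0.001, 0.0]
ft_force: [3.9, -3.6, -1.0]
width: 0.0005
```

```bash
python3 st2.py
```

```text
t 44.75 Ftool [5.33 0.63 1.01] pos [ 0.5138 -0.1745 -0.0156] r 0.1626 phi -118.37 yaw -35.85 J7 -2.05
```

move_arm --pt "-0.0005 0.0001 0 0.003" --pt "-0.001 0.0001 0 0.006" --pt "-0.001 0.0001 0 0.006"

```text
time: 45.05
ee_pos: [0.5123, -0.1739, -0.0158]
eef_rot: [0.951, -0.311, 0.0, 0.0]
ft_force: [3.8, -2.8, 0.0]
width: 0.0007
```

```bash
python3 st2.py
```

```text
t 45.05 Ftool [ 4.7   0.06 -0.02] pos [ 0.5123 -0.1739 -0.0158] r 0.1627 phi -118.92 yaw -36.19 J7 -2.06
```

move_arm --pt "-0.0005 0.0001 0 0.003" --pt "-0.001 0.0001 0 0.006" --pt "-0.001 0.0001 0 0.006"

```text
time: 45.35
ee_pos: [0.5116, -0.1735, -0.0157]
eef_rot: [0.95, -0.313, 0.0, 0.0]
ft_force: [3.5, -4.4, -0.4]
width: 0.0001
```

```bash
python3 st2.py
```

```text
t 45.35 Ftool [5.45 1.39 0.39] pos [ 0.5116 -0.1735 -0.0157] r 0.1627 phi -119.23 yaw -36.53 J7 -2.07
```

move_arm --pt "-0.0005 0.0001 0 0.003" --pt "-0.001 0.0001 0 0.006" --pt "-0.001 0.0001 0 0.006"

```text
time: 45.65
ee_pos: [0.5108, -0.1731, -0.0157]
eef_rot: [0.949, -0.316, 0.0, 0.0]
ft_force: [5.0, -4.2, -0.6]
width: 0.0004
```

```bash
python3 st2.py
```

```text
t 45.65 Ftool [6.53 0.31 0.58] pos [ 0.5108 -0.1731 -0.0157] r 0.1628 phi -119.52 yaw -36.88 J7 -2.07
```

move_arm --pt "0 0 0 0" --pt "0 0 0 0" --pt "0 0 0 0"

```text
time: 45.95
ee_pos: [0.5108, -0.1731, -0.0157]
eef_rot: [0.949, -0.316, 0.0, 0.0]
ft_force: [3.2, -4.8, -0.5]
width: 0.0003
```

```bash
python3 st2.py
```

```text
t 45.95 Ftool [5.38 1.93 0.54] pos [ 0.5108 -0.1731 -0.0157] r 0.1627 phi -119.51 yaw -36.88 J7 -2.07
```

move_arm --pt "-0.0005 0.0001 0 0.003" --pt "-0.0005 0.0001 0 0.003" --pt "-0.0005 0.0001 0 0.003"

```text
time: 46.25
ee_pos: [0.5105, -0.173, -0.0157]
eef_rot: [0.948, -0.318, 0.001, 0.0]
ft_force: [4.1, -5.2, -0.2]
width: 0.0003
```

```bash
python3 st2.py
```

```text
t 46.25 Ftool [6.43 1.64 0.17] pos [ 0.5105 -0.173  -0.0157] r 0.1628 phi -119.64 yaw -37.05 J7 -2.07
```

move_arm --pt "0.005 0 0 0" --pt "0.012 0 -0.005 0" --pt "0.012 0 -0.04 0" --pt "0.005 -0.03 -0.08 0" --pt "-0.006 -0.07 -0.115 0" --pt "-0.014 -0.105 -0.117 0" --pt "-0.016 -0.118 -0.117 0" --pt "-0.016 -0.118 -0.117 0" --pt "-0.016 -0.118 -0.117 0"

```text
time: 47.15
ee_pos: [0.5676, -0.0694, 0.1004]
eef_rot: [0.948, -0.318, -0.001, 0.0]
ft_force: [0.4, 0.2, 0.3]
width: 0.0006
```

```bash
python3 look.py 19; sed -e 's/(1,13,16,17,18)/(13,17,18,19)/; s/for n in(13,16,17,1):/for n in(13,17,19):/; s/^print(13,17.*/print(13,19,est(f[13],f[19],0))/; s/(13,16,17,18)\])/(13,17,18,19)])/' rot.py > rot2.py; python3 rot2.py; python3 - <<'E'
from rect import *
for y,n in((42.3,19),):
    cv2.imwrite("pics/R19.png",rect(19,y))
E
```

```text
[ 0.5676 -0.0694  0.1004] [0.36 0.16 0.31] 47.15
nut (array([ 0.5909, -0.0317]), np.float64(24.22), np.float64(14.17), np.float64(0.578))
18 13 (0.9923914116626261, np.float32(-1.4539107))
18 17 (0.9962011295651942, np.float32(0.42718112))
18 19 (0.996903347772327, np.float32(-0.9766399))
13 19 (0.991110846222617, np.float32(0.50147617))
```

View pics/R19.png

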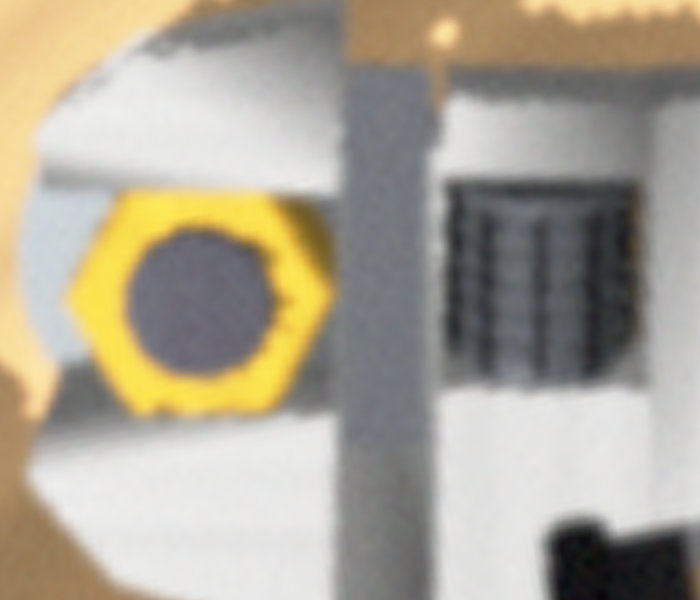

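The nut moved another 1° cw and is now within 0.5° of its earlier furthest position. In the first run the wrench went 2.5° beyond this point with almost no nut motion, so the stop is right here. The jaws are snug and aligned. One last careful push to a clear climb.

move_arm --pt "0.01 0.03 0 -0.03" --pt "0.02 0.065 0 -0.06" --pt "0.027 0.1 0.02 -0.077" --pt "0.0286 0.1163 0.06 -0.077" --pt "0.0286 0.1163 0.095 -0.077" --pt "0.0286 0.1163 0.11 -0.077" --pt "0.0286 0.1163 0.1165 -0.077" --pt "0.0286 0.1163 0.1165 -0.077" --pt "0.0266 0.1163 0.1165 -0.07" --pt "0.0246 0.1163 0.1165 -0.06" --pt "0.0226 0.1164 0.1165 -0.05"

```text
time: 48.3
ee_pos: [0.517, -0.175, -0.0143]
eef_rot: [0.956, -0.294, 0.001, 0.0]
ft_force: [-0.6, -0.2, 0.3]
width: 0.0008
```

```bash
python3 st2.py
```

```text
t 48.3 Ftool [-0.34  0.48 -0.29] pos [ 0.517  -0.175  -0.0143] r 0.1614 phi -117.28 yaw -34.19 J7 -2.03
```

move_arm --pt "-0.001 0.0001 0 0.006" --pt "-0.002 0.0002 0 0.012"

```text
time: 48.5
ee_pos: [0.5147, -0.1741, -0.015]
eef_rot: [0.954, -0.3, 0.0, 0.0]
ft_force: [-0.6, -0.8, -0.2]
width: 0.0005
```

```bash
python3 st2.py
```

```text
t 48.5 Ftool [-0.01  0.99  0.17] pos [ 0.5147 -0.1741 -0.015 ] r 0.1617 phi -118.15 yaw -34.87 J7 -2.04
```

move_arm --pt "-0.0007 0.0001 0 0.004" --pt "-0.0014 0.0001 0 0.008"

```text
time: 48.7
ee_pos: [0.5135, -0.1735, -0.0152]
eef_rot: [0.953, -0.303, 0.0, 0.0]
ft_force: [2.4, -1.5, 0.1]
width: 0.0005
```

```bash
python3 st2.py
```

```text
t 48.7 Ftool [ 2.82 -0.18 -0.11] pos [ 0.5135 -0.1735 -0.0152] r 0.1618 phi -118.61 yaw -35.33 J7 -2.04
```

move_arm --pt "-0.0007 0.0001 0 0.004" --pt "-0.0014 0.0001 0 0.008"

```text
time: 48.9
ee_pos: [0.5127, -0.1731, -0.0152]
eef_rot: [0.952, -0.307, 0.001, 0.0]
ft_force: [3.1, -3.2, -0.7]
width: 0.0003
```

```bash
python3 st2.py
```

```text
t 48.9 Ftool [4.4  0.73 0.69] pos [ 0.5127 -0.1731 -0.0152] r 0.1618 phi -118.94 yaw -35.79 J7 -2.05
```

move_arm --pt "-0.0005 0.0001 0 0.003" --pt "-0.001 0.0001 0 0.006"

```text
time: 49.1
ee_pos: [0.5118, -0.1726, -0.0151]
eef_rot: [0.951, -0.31, 0.001, 0.0]
ft_force: [4.0, -2.7, -1.5]
width: 0.0003
```

```bash
python3 st2.py
```

```text
t 49.1 Ftool [ 4.79 -0.17  1.48] pos [ 0.5118 -0.1726 -0.0151] r 0.1618 phi -119.31 yaw -36.14 J7 -2.06
```

move_arm --pt "-0.0005 0.0001 0 0.003" --pt "-0.001 0.0001 0 0.006"

```text
time: 49.3
ee_pos: [0.511, -0.1722, -0.0151]
eef_rot: [0.95, -0.313, 0.001, 0.0]
ft_force: [4.0, -4.5, -1.9]
width: 0.0008
```

```bash
python3 st2.py
```

```text
t 49.3 Ftool [5.88 1.29 1.87] pos [ 0.511  -0.1722 -0.0151] r 0.1619 phi -119.62 yaw -36.48 J7 -2.06
```

move_arm --pt "-0.0005 0.0001 0 0.003" --pt "-0.001 0.0001 0 0.006"

```text
time: 49.5
ee_pos: [0.5103, -0.1719, -0.0151]
eef_rot: [0.949, -0.316, 0.001, 0.0]
ft_force: [4.8, -4.6, -2.3]
width: 0.0003
```

```bash
python3 st2.py
```

```text
t 49.5 Ftool [6.59 0.79 2.3 ] pos [ 0.5103 -0.1719 -0.0151] r 0.1619 phi -119.89 yaw -36.83 J7 -2.07
```

move_arm --pt "0 0 0 0" --pt "0 0 0 0"

```text
time: 49.7
ee_pos: [0.5103, -0.1719, -0.0151]
eef_rot: [0.949, -0.316, 0.001, 0.0]
ft_force: [4.1, -4.8, -1.3]
width: 0.0001
```

```bash
python3 st2.py
```

```text
t 49.7 Ftool [6.16 1.36 1.31] pos [ 0.5103 -0.1719 -0.0151] r 0.1619 phi -119.9 yaw -36.82 J7 -2.07
```

move_arm --pt "-0.0005 0.0001 0 0.003" --pt "-0.0005 0.0001 0 0.003" --pt "-0.0005 0.0001 0 0.003"

```text
time: 50.0
ee_pos: [0.5099, -0.1717, -0.015]
eef_rot: [0.948, -0.317, 0.001, 0.0]
ft_force: [4.6, -5.0, -2.0]
width: 0.0003
```

```bash
python3 st2.py
```

```text
t 50.0 Ftool [6.69 1.17 2.06] pos [ 0.5099 -0.1717 -0.015 ] r 0.162 phi -120.03 yaw -36.99 J7 -2.07
```

move_arm --pt "0.005 0 0 0" --pt "0.012 0 -0.005 0" --pt "0.012 0 -0.04 0" --pt "0.005 -0.03 -0.08 0" --pt "-0.006 -0.07 -0.115 0" --pt "-0.014 -0.105 -0.117 0" --pt "-0.016 -0.118 -0.117 0" --pt "-0.016 -0.118 -0.117 0" --pt "-0.016 -0.118 -0.117 0"

```text
time: 50.9
ee_pos: [0.5664, -0.0681, 0.1009]
eef_rot: [0.948, -0.317, -0.001, 0.001]
ft_force: [0.0, -1.3, -0.1]
width: 0.0005
```

```bash
python3 look.py 20; sed -e 's/(13,17,18,19)/(13,18,19,20)/g; s/for n in(13,17,19):/for n in(13,19,20):/; s/^print(13,19.*/print(13,20,est(f[13],f[20],0),19,20,est(f[19],f[20],0))/' rot2.py > rot3.py; python3 rot3.py; python3 - <<'E'
from rect import *
cv2.imwrite("pics/R20.png",rect(20,42.3))
g=lambda n,y:cv2.cvtColor(rect(n,y),cv2.COLOR_BGR2GRAY)
# wrench head rotation between views, ECC over region right of nut (worm/head)
def wr(a,b):
    A,B=g(a,42.3),g(b,42.3);m=np.zeros(A.shape,np.uint8);m[80:520,440:640]=255
    M=np.eye(2,3,dtype=np.float32)
    cc,M=cv2.findTransformECC(A,B,M,cv2.MOTION_EUCLIDEAN,(3,300,1e-7),m,9);return round(cc,3),np.degrees(np.arctan2(M[0,1],M[0,0])).round(2)
for a,b in((19,20),(19,18),(19,17),(19,13)): 
    try: print("wrench",a,b,wr(a,b))
    except Exception as e: print(a,b,"fail")
E
```

```text
[ 0.5664 -0.0681  0.1009] [ 0.   -1.33 -0.06] 50.9
nut (array([ 0.5908, -0.0317]), np.float64(24.22), np.float64(14.85), np.float64(0.577))
18 13 (0.9923914116626261, np.float32(-1.4539107))
18 19 (0.996903347772327, np.float32(-0.9766399))
18 20 (0.9966030866387459, np.float32(-0.9598876))
13 20 (0.9938226552723333, np.float32(0.67637897)) 19 20 (0.9977244703962983, np.float32(0.06762922))
wrench 19 20 (0.998, np.float32(-0.28))
wrench 19 18 (0.993, np.float32(1.18))
wrench 19 17 (0.996, np.float32(2.65))
wrench 19 13 (0.996, np.float32(-1.39))
```

View pics/R20.png

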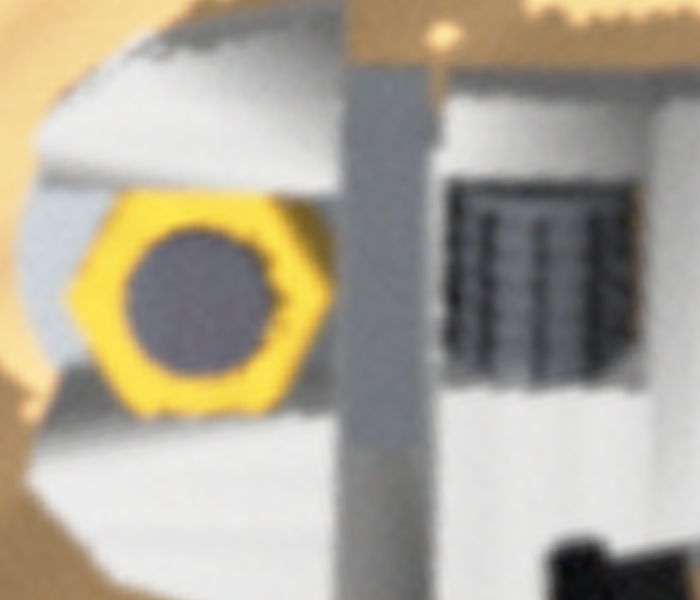

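With pushes up to 6.7 N (about 1.1 N m, against 0.35 N m to run) the nut did not move between the last two views (0.07°), so it is against its stop. Last, a check of the whole scene.

move_arm --pt "0 0 -0.03 0" --pt "0 0 -0.06 0" --pt "0 0 -0.06 0" --pt "0 0 -0.06 0"

```text
time: 51.35
ee_pos: [0.567, -0.0687, 0.1616]
eef_rot: [0.948, -0.318, 0.0, 0.0]
ft_force: [0.7, 0.0, -0.3]
width: 0.0005
```

```bash
python3 - <<'E'
from h import *
p,d=imaging.camera("scene");cv2.imwrite("pics/s21.png",p[:,:,::-1])
c=imaging.get_calibration("wrist");p,d=imaging.camera("wrist");cv2.imwrite("pics/w21.png",p[:,:,::-1])
K=np.array(c['camera_matrix'])
# heights along the wrench
for r,y in((-.05,0),(-.1,0),(-.13,0),(-.18,0)):
    a=np.radians(42.2);v=np.array([r,-.010+(r+.066)*.267]);P=np.array([.591,-.0315])+np.array([[np.cos(a),-np.sin(a)],[np.sin(a),np.cos(a)]])@v
    u=proj(c,[*P,.03]).astype(int)
    if 0<=u[0]<560 and 0<=u[1]<420:
        X=np.array(c['R']).T@(np.linalg.inv(K)@[*u,1]*d[u[1],u[0]]-np.array(c['t']));print(u,X.round(4))
print(read_state()['time'],read_state()['ft_force'])
E
```

```text
[283 195] [ 0.5597 -0.0695  0.034 ]
[335 191] [ 0.5313 -0.1126  0.031 ]
[367 189] [ 0.5141 -0.139   0.0316]
[419 185] [ 0.4864 -0.1821  0.0309]
51.45 [-0.77447951  0.4570324   0.1545231 ]
```

View pics/s21.png

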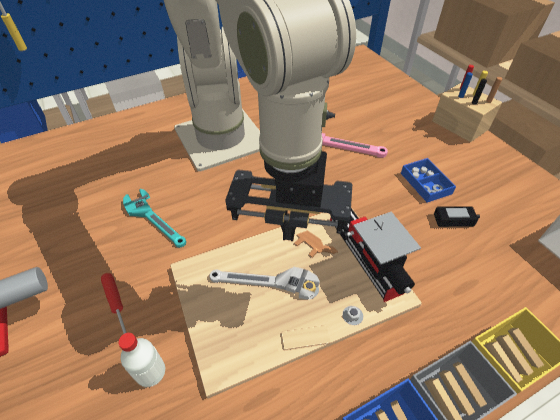

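View pics/w21.png

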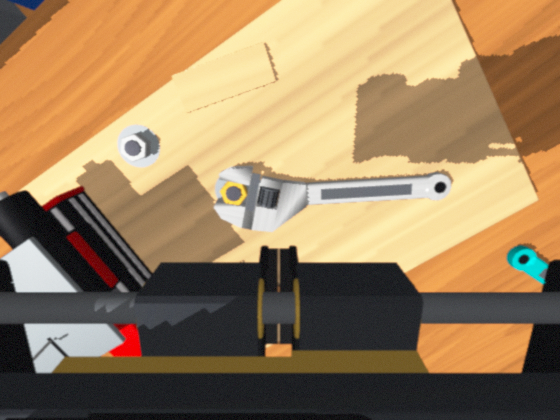

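The wrench lies flat on the nut (head at z 0.034, handle at about 0.031), everything else is where it was, and the gripper is clear. Handing in.

```bash
python3 - <<'E'
from bench import r
print(r.close_job())
E
```

```text
the job is handed in; nothing more can be done
None
```

I rolled the worm until the jaws met the nut, then brought the handle round clockwise until the nut came up tight. The job was handed in at about 51 s.

**Final checks**
- **Jaws:** they closed about 4.7–4.9 mm, the worm slipped instead of turning (drag about 0.65 of the press), and the views show both jaws against the nut's flats.
- **Nut:** it turned about 0.53 rad from where it started. The last push, up to about 6.7 N, left it unmoved between the two last views (0.07°), so I took it as fully tight.
- **Surroundings:** the wrench lies flat on the nut, nothing else looks moved in the last pictures, and the gripper is well clear.

**What disagreed or went less well**
- **Fingertips:** they ended about 39 mm short of the reported TCP, contrary to the description. I worked from the camera views and from contact.
- **Worm press:** it rose to 18–25 N on some strokes, above the advised 10–15 N.
- **First push:** it went a few degrees too far, leaving the wrench slightly askew on the nut. I nudged it back, which loosened the nut by about 1.5°, rolled the worm again, and retightened.
- **Running force:** near the end it read 4–5 N, above the stated 1–3 N, so the stop came on gradually.
- **Nut position:** at the end it measured about 0.5–0.7° short of its furthest earlier position, which is close to the measuring error. I could not check its absolute angle.

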